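Fetch the rear bottle for weighing

TASK

The blue-capped bottle at the back of the storage bay has to be weighed. First stand both jars that are in front of it on the blue parking mat; with both jars parked there, stand the bottle in the middle of the scale's round pan; then put each jar back in the place in the bay it came from. Never tip a jar or the bottle over, and leave the stopper and the timer where they are.

Things in the scene. Friction and masses are not known exactly. Their poses are not given: they have to be found in the camera images.
- bottle: clear reagent bottle, blue screw cap, 56 mm in diameter, 106 mm tall, about 0.13 kg. Origin: centre of its underside, z up. Straight body to about 70 mm up, then it narrows. It stands in the rear place of the bay between two clear cheeks with 5 mm play each side, so its body can be gripped only along the bay's x axis once the jar in front of it is gone; behind it the bay is open. Yaw does not matter.
- red_jar: wide screw-cap jar, 60 mm in diameter, 85 mm tall, about 0.11 kg; red cap, red band on the label. Origin: centre of its underside, z up. Straight body to about 55 mm up, then it narrows to the cap. At the start it stands in the front or the middle place of the bay (which one varies).
- white_jar: wide screw-cap jar, 60 mm in diameter, 85 mm tall, about 0.11 kg; white cap, blue band on the label. Origin: centre of its underside, z up. Straight body to about 55 mm up, then it narrows to the cap. At the start it stands in the front or the middle place of the bay (which one varies).
- bay: fixed grey storage bay, base 228 x 90 mm; things stand 10 mm above the worktop on ringed places. Origin: on the worktop under the middle place; x runs from the open front to the rear. Front place x = -72 mm, middle 0, rear +68 (things up to 4 mm off, 6 to 16 mm apart). Lips 15 mm high. Clear cheeks at the rear place: y = +-33 to +-39 mm, x = 46 to 90, top 80 mm high. Rear rim 14 mm high at x = 115.
- mat: blue parking mat fixed to the worktop, 230 mm (x) by 110 mm (y), 3 mm thick, with a thin white border line. Origin: centre of its underside. Both jars fit on it one behind the other along its x axis. (A post, fixed to the worktop and tall as the arm, stands left of all this at about x = 545, y = 160 mm from the robot's base, 70 mm across: swing round it.)
- scale: white compact scale with a round steel pan, fixed to the worktop, housing 170 (x) by 112 (y) mm, 28 mm high. Origin: on the worktop straight under the centre of the pan; pan 100 mm in diameter, its top 40 mm above the worktop, does not sink. The display and keys are at the -x end; the housing runs from x = -105 to +65 mm.
- stopper: brown rubber stopper, 34 mm wide, 26 mm tall, loose bystander standing behind (+x of) the scale, to be left alone. Origin: centre of its underside.
- timer: small light grey timer, 64 x 64 x 20 mm, loose bystander lying behind (+x of) the parking mat, to be left alone. Origin: centre of its underside.
There are look-alikes about, which are no part of the job. Leave any purple or yellow look-alike of the red_jar alone.

How it is judged:
By the outcome, as a careful person would: the job done as asked, in the order asked, and still so for the second after the job is handed in, with the robot touching nothing.
It also fails if it takes over 115 s, if anything falls off the work surface, if the arm or the gripper's body presses on something with over 40 N, if the wrist force passes 120 N, or if a joint passes its speed limit or range.

ROBOT

A 7-joint arm with a two-finger parallel gripper is mounted at the origin on a cart in front of the work surface, level with it; the furniture and walls round the work are solid. World frame = base frame: x ahead of the robot, y to its left, z up, the work surface at z = 0. Lengths are in m, angles in rad, forces in N, time in s.
With the tool pointing down it reaches from about 0.35 to 0.9 m from the base axis. Payload 8.1 kg.
Tool frame: the origin (TCP) lies on the centre line of the jaws, within the pads' length; the fingertips stand arm.tip_extent ahead of it and the grasp point (between the pads) lies 3 mm ahead of it (arm.tip_extent is the distance from the TCP to the fingertips, in m); y points along the fingers, z is the direction in which the jaws open and shut, and the axes are right-handed (so a half turn about y gives the same grasp; the last joint's range is limited). The gripper opens to 92 mm and grips with 3 to 60 N. Pads are 19 mm wide; open, the fingers measure 130 mm over their backs; the gripper's body (75 mm by 190 mm) begins 47 mm behind the grasp point.
Start: joints at [1.184, 0.434, 0.025, 1.573, -0.012, 1.134, -0.075], TCP at [0.175, -0.6, 0.249] pointing down, gripper open.
Joint ranges: [-2.62, 2.62], [-0.44, 2.09], [-1.27, 1.32], [0.08, 2.57], [-1.32, 4.46], [0.12, 2], [-2.74, 2.74]. Speed limits (rad/s): [2.22, 2.22, 3.01, 3.01, 3.14, 3.14, 3.14].

INTERFACE

Orientations are given as a rotation vector (axis times angle).
In Python, from cell import observe, get_image, sign_off, boxes_of, place_of, arm gives the robot as it stands.
- The arm moves only by the tool arm_command, never from a script. Its argument "plan" is a list of rows, each a list of 2 entries, a list of its own where there are three numbers: the shift along the tool's x, y, z in m, then the turn, a rotation vector about the tool's x, y, z in degrees. In form: [[[tx, ty, tz], [ax, ay, az]], ...]. A call has 1 to 5 rows; each row is the pose to reach, as a shift and turn from the pose commanded when the call began, along the tool's axes at that moment; what a row does not reach only later rows make up. A row lasts 1/10 s, in which the tool goes at most 50 mm and 8.59 degrees, less where a joint would pass 70% of its speed; a pose out of reach is approached as far as the arm can. A call with a gripper value outside its range is refused whole. "fingers" is the closure, from -1 (fully open) to 1 (shut), set as the call begins (left out, the last holds). The fingers move at their own pace and stop on an object; "squeeze" is the grip in N (left out, the last holds). Time passes only in rows, so rows that repeat a pose let the fingers close. It gives the time, the measured TCP pose, the force and the opening at its end, in the units of the state.
- observe(): the state, without advancing time (a new reading comes with each control period).
- get_image(name): name is "scene" or "side" or "wrist"; returns a dict with "color" (384x512x3 uint8, red, green, blue), "camera_matrix" (3x3 intrinsics, pixels), "world_to_cam" (4x4, takes a point from world to camera coordinates); the wrist camera has in their place "mount" (4x4, takes a point from camera to tool coordinates, whose origin is the TCP and whose axes are the tool frame's). Camera axes: x right, y up, looking along -z (the intrinsics and any distortion apply to the point x, -y, -z); pixel columns grow to the right and rows downward; lengths in m; the calibration is good to about 2 mm. A picture is of the moment at which its call begins: read the wrist's pose just before it. There is no depth.
- sign_off(): hands the job in, once; it reports no verdict.
Trained networks look in a picture, given as the dict that the camera call returned (one of the last four; its "shot" number tells which), for a name from the list of things; names that differ only in an ending like _2 or _b are one class to them, and where a whole thing is asked for, a point or a joint stands for the part that bears it (a point fixed in the world has none). Each returns a list of dicts, best first, with "confidence" (0 to 1); they miss things now and then, are a little off and sometimes report something else, mostly with a low value. They report only what shows in the picture. A call takes as long as a camera call. They do not tell look-alikes from the thing itself.
- boxes_of(picture, thing): "point" ([column, row] in pixels, amid what is visible of it).
- place_of(picture, thing): "point" ([column, row] in pixels: a listed point, or the origin of a listed thing).
The state is a dict: "clock": time; "joints": joint angles; "dq": joint speeds; "joint_efforts": joint torques, N m; "position": TCP position; "ee_rot": TCP orientation; "force": force on the tool from outside, world axes, zero at the start; "ft_torque": the same for the moment, N m; "width": opening from 0.0 (shut) to 1.0 (fully open).
Only numpy, scipy, OpenCV 4.12 (cv2) and the standard library are available. Lean on these libraries where they do the work, as an engineer would, in place of code of your own. Each camera call takes 0.05 s, during which the arm holds its last target.

## Working session

There is one attempt and no reset: what is moved stays moved. The work goes in short steps, Python scripts to look and compute and a tool call to move; the robot and the scene stay as the last step left them, time stands still between calls to the robot, and variables do not carry over. Pictures are saved under pics/ and viewed, and the job is handed in when it is done.

Besides the shell and the picture viewer there is one more tool, called after ">>>" by a JSON object that holds its "api" and its "payload". arm_command: Moves the arm, as the interface text tells. Its arguments: {"type":"object","properties":{"plan":{"type":"array","items":{"type":"array"}},"fingers":{"type":"number"},"squeeze":{"type":"number"}},"required":["plan"]}

```bash
ls -la; mkdir -p pics
python3 - <<'E'
from cell import observe,get_image,arm
import cv2
s=observe()
for k,v in s.items(): print(k,v)
print([a for a in dir(arm) if a[0]!='_'], arm.tip_extent)
for n in("scene","side","wrist"):
    p=get_image(n); cv2.imwrite(f"pics/a_{n}.png",p["color"][:,:,::-1]); print(n,{k:v for k,v in p.items() if k!="color"})
E
```

```text
total 12
drwxr-xr-x  3 agent agent 4096 Dec  7 06:35 .
drwxr-xr-x 23 root  root  4096 Dec  7 06:35 ..
drwxr-xr-x  2 agent agent 4096 Dec  7 06:35 pics
clock 0.0
joints [ 1.18436299  0.43521867  0.0249856   1.57409932 -0.011618    1.13399429
 -0.07512612]
dq [ 0.00111208  0.0023388   0.00056693  0.00027636  0.00147943 -0.00037482
 -0.00014822]
joint_efforts [-1.54746936e-03 -6.67850804e+01  9.84499678e-01 -3.14460289e+01
 -6.06539729e-02  4.28080908e-02  1.26972491e-04]
position [ 0.17483599 -0.59954992  0.2479469 ]
ee_rot [-0.29592344  2.07104927 -2.06784172]
force [0.06397842 0.41734833 0.33707549]
ft_torque [-0.05864968 -0.03096736  0.00544127]
width 1.0010807445421515
['PlanningError', 'tip_extent'] 0.022
scene {'camera_matrix': array([[486.16950643,   0.        , 256.38268838],
       [  0.        , 486.16950643, 189.00507459],
       [  0.        ,   0.        ,   1.        ]]), 'world_to_cam': array([[-0.86770728, -0.49706669,  0.00296461,  0.34426742],
       [ 0.33131739, -0.57389941,  0.74891138, -0.33342994],
       [-0.37055751,  0.65081808,  0.66266353, -0.97319349],
    
[... 361 characters left out ...]
.81328762,  0.18551697],
       [ 0.18224531, -0.7927007 ,  0.58173211, -1.30023601],
       [ 0.        ,  0.        ,  0.        ,  1.        ]]), 'shot': 2}
wrist {'camera_matrix': array([[313.40112115,   0.        , 253.7223608 ],
       [  0.        , 313.40112115, 191.16259591],
       [  0.        ,   0.        ,   1.        ]]), 'mount': array([[-5.41869006e-04, -9.68312670e-01, -2.49740423e-01,
        -6.72208469e-02],
       [-1.43257540e-03,  2.49740955e-01, -9.68311625e-01,
        -1.35776632e-01],
       [ 9.99998827e-01, -1.66926071e-04, -1.52250780e-03,
        -5.87493489e-06],
       [ 0.00000000e+00,  0.00000000e+00,  0.00000000e+00,
         1.00000000e+00]]), 'shot': 3}
```

View pics/a_scene.png

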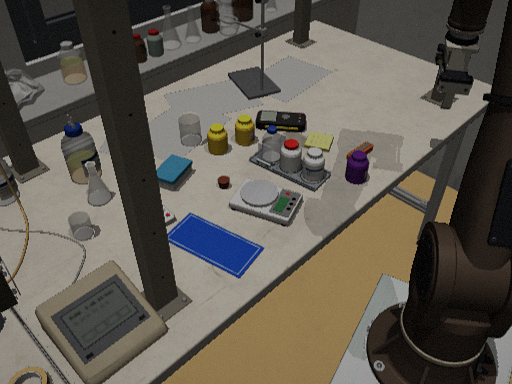

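View pics/a_side.png

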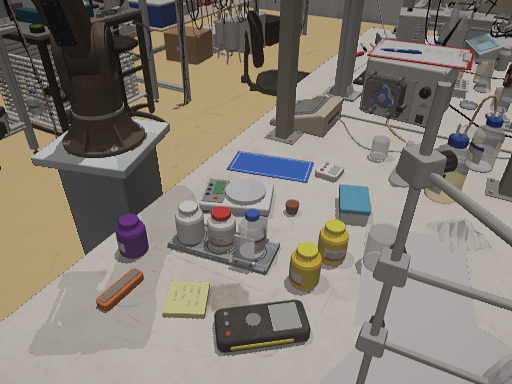

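View pics/a_wrist.png

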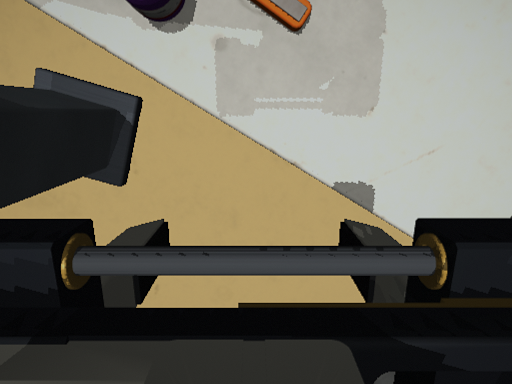

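```bash
cat > h.py <<'E'
import numpy as np, cv2
from cell import observe,get_image,boxes_of,place_of
from scipy.spatial.transform import Rotation as R
def w2c(p,s=None):
    if "world_to_cam" in p: return p["world_to_cam"]
    T=np.eye(4);T[:3,:3]=R.from_rotvec(s["ee_rot"]).as_matrix();T[:3,3]=s["position"]
    return np.linalg.inv(T@p["mount"])
def proj(p,W,X):
    c=W@np.append(X,1); K=p["camera_matrix"]
    q=K@np.array([c[0],-c[1],-c[2]]); return q[:2]/q[2]
def ray(p,W,px):
    K=p["camera_matrix"]; d=np.linalg.inv(K)@np.array([px[0],px[1],1.]); d=np.array([d[0],-d[1],-d[2]])
    Rm=W[:3,:3]; return -Rm.T@W[:3,3], (Rm.T@d)/np.linalg.norm(d)
def atz(p,W,px,z):
    o,d=ray(p,W,px); return o+d*(z-o[2])/d[2]
def tri(rays):
    A=np.zeros((3,3));b=np.zeros(3)
    for o,d in rays:
        M=np.eye(3)-np.outer(d,d);A+=M;b+=M@o
    x=np.linalg.solve(A,b); return x,[np.linalg.norm((np.eye(3)-np.outer(d,d))@(x-o)) for o,d in rays]
E
python3 - <<'E'
from h import *
np.set_printoptions(precision=4,suppress=True)
s=observe(); print(R.from_rotvec(s["ee_rot"]).as_matrix())
a=get_image("scene"); b=get_image("side")
for t in["bottle","red_jar","white_jar","bay","mat","scale","stopper","timer"]:
    A=place_of(a,t);B=place_of(b,t)
    print(t); 
    for n,p,L in(("sc",a,A),("si",b,B)):
        for d in L[:5]: print("  ",n,np.round(d["point"],1),round(d["confidence"],2),atz(p,w2c(p),d["point"],0.01 if t in("bottle","red_jar","white_jar") else 0))
    if A and B: print("  tri",tri([ray(a,w2c(a),A[0]["point"]),ray(b,w2c(b),B[0]["point"])]))
E
```

```text
[[-0.96   -0.0004  0.2799]
 [-0.2799  0.001  -0.96  ]
 [ 0.0001 -1.     -0.0011]]
bottle
   sc [269.4 159. ] 0.82 [ 0.5758 -0.3897  0.01  ]
   si [251.2 251.9] 0.92 [ 0.5769 -0.4021  0.01  ]
  tri (array([ 0.5771, -0.3959,  0.0048]), [np.float64(0.0017578667631354896), np.float64(0.0017578667631355928)])
red_jar
   sc [289.7 165.7] 0.95 [ 0.5097 -0.3915  0.01  ]
   sc [248.6 142.4] 0.93 [ 0.6709 -0.4304  0.01  ]
   sc [355.5 179. ] 0.84 [ 0.3225 -0.4308  0.01  ]
   sc [218.2 151.5] 0.74 [ 0.7265 -0.3448  0.01  ]
   si [136.  246.3] 0.94 [ 0.3339 -0.4457  0.01  ]
   si [303.6 284.4] 0.89 [ 0.6977 -0.4657  0.01  ]
   si [219.5 240.5] 0.69 [ 0.501  -0.3842  0.01  ]
   si [329.9 254. ] 0.67 [ 0.7393 -0.3676  0.01  ]
  tri (array([ 0.4284, -0.4269,  0.0266]), [np.float64(0.08941511199049244), np.float64(0.08941511199049226)])
white_jar
   sc [313.3 174.9] 0.97 [ 0.4328 -0.3878  0.01  ]
   si [192.  234.9] 0.81 [ 0.4363 -0.3814  0.01  ]
  tri (array([ 0.4346, -0.3844,  0.0119]), [np.float64(0.0028360477643924868), np.float64(0.0028360477643926897)])
bay
   sc [291.8 169.1] 0.85 [ 0.5025 -0
[... 419 characters left out ...]
at64(0.05624273886548237)])
scale
   sc [258.8 201.4] 0.67 [ 0.5175 -0.224   0.    ]
   si [245.3 199.6] 0.75 [ 0.513  -0.2099  0.    ]
  tri (array([ 0.5148, -0.2182,  0.006 ]), [np.float64(0.00043117956167267236), np.float64(0.00043117956167272863)])
stopper
   sc [223.4 183.8] 0.65 [ 0.6394 -0.2373  0.    ]
   si [292.5 211.8] 0.63 [ 0.6371 -0.2302  0.    ]
  tri (array([ 0.6375, -0.2343,  0.0031]), [np.float64(0.0001506126087926786), np.float64(0.00015061260879285508)])
timer
   sc [160.6 221. ] 0.47 [ 0.7003 -0.0329  0.    ]
   si [327.  175.7] 0.74 [ 0.7026 -0.0452  0.    ]
  tri (array([ 0.703 , -0.0365, -0.005 ]), [np.float64(0.0008011664921130548), np.float64(0.000801166492113281)])
```

Run:
```python
from h import *
a=get_image("scene"); b=get_image("side")
c=a["color"][110:285,150:380,::-1]; cv2.imwrite("pics/b_scene.png",cv2.resize(c,None,fx=3.3,fy=3.3,interpolation=cv2.INTER_CUBIC))
c=b["color"][140:280,110:360,::-1]; cv2.imwrite("pics/b_side.png",cv2.resize(c,None,fx=3.2,fy=3.2,interpolation=cv2.INTER_CUBIC))
# mat fit
for n,p in(("sc",a),("si",b)):
    im=p["color"].astype(int); m=((im[:,:,2]>90)&(im[:,:,0]<60)&(im[:,:,1]<110)&(im[:,:,2]-im[:,:,1]>50)).astype(np.uint8)
    m=cv2.morphologyEx(m,cv2.MORPH_CLOSE,np.ones((3,3)))
    k,l,st,ce=cv2.connectedComponentsWithStats(m); i=1+np.argmax(st[1:,4]); print(n,st[i])
    ys,xs=np.where(l==i); P=np.array([atz(p,w2c(p),(x,y),0.003)[:2] for x,y in zip(xs,ys)],np.float32)
    print(cv2.minAreaRect(P))
```

```text
sc [ 168  213   96   65 3051]
((0.5408716201782227, -0.0347919762134552), (0.10842598229646683, 0.22834132611751556), 87.4371337890625)
si [ 227  152   87   30 1317]
((0.5415945649147034, -0.04033716768026352), (0.10374398529529572, 0.2274157851934433), 88.21309661865234)
```

View pics/b_scene.png

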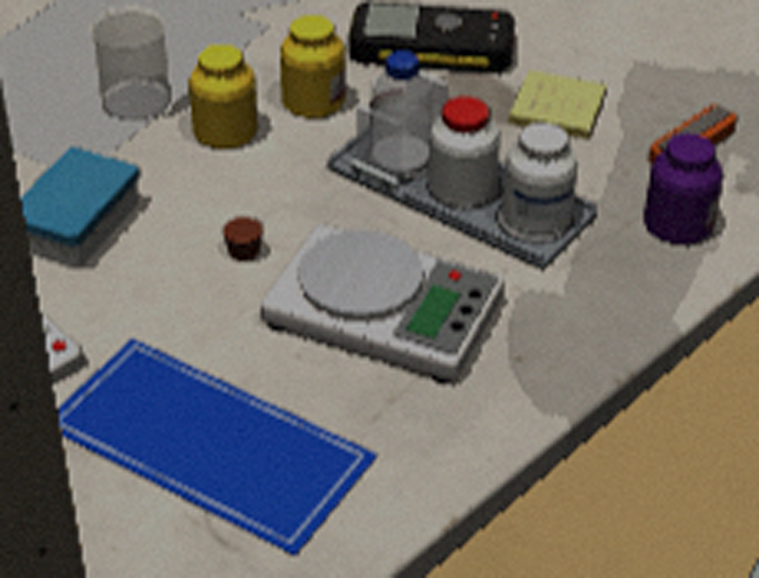

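View pics/b_side.png

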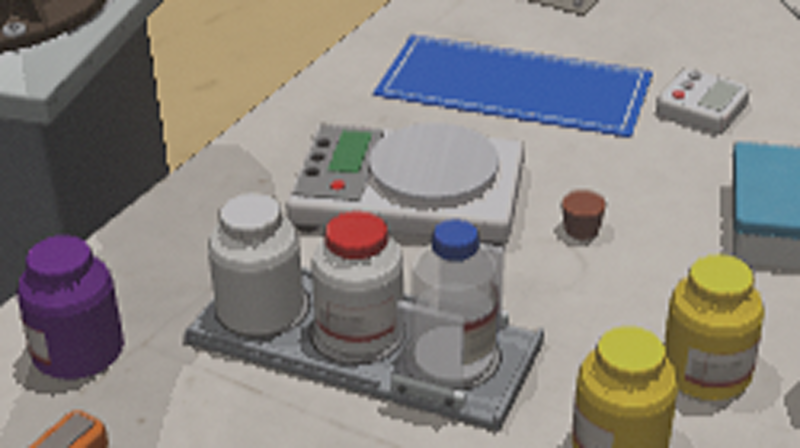

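```bash
cat >> h.py <<'E'
def Rt(yawdeg):
    c,s=np.cos(np.radians(yawdeg)),np.sin(np.radians(yawdeg))
    return np.array([[-c,0,s],[-s,0,-c],[0,-1,0.]])
def go(s,*tgts):
    """tgts: (x,y,z,yawdeg); prints shift, turn from measured pose"""
    R0=R.from_rotvec(s["ee_rot"]).as_matrix()
    for t in tgts:
        d=R0.T@(np.array(t[:3])-s["position"]); r=np.degrees(R.from_matrix(R0.T@Rt(t[3])).as_rotvec())
        print("go",t,"->",np.round(d,4).tolist(),np.round(r,2).tolist())
E
python3 - <<'E'
from h import *
s=observe(); go(s,(0.40,-0.39,0.30,-3))
E
```

```text
go (0.4, -0.39, 0.3, -3) -> [-0.2748, -0.0513, -0.1386] [-0.0, 19.26, -0.0]
```

>>> {"api": "arm_command", "payload": {"plan": [[[-0.04,-0.02,-0.02],[0,4,0]],[[-0.08,-0.04,-0.04],[0,8,0]],[[-0.12,-0.05,-0.06],[0,12,0]],[[-0.16,-0.05,-0.08],[0,16,0]],[[-0.2,-0.05,-0.1],[0,19,0]]], "fingers": -1, "squeeze": 15}}

```text
clock: 1.65
position: [0.3402, -0.4469, 0.2994]
ee_rot: [-0.057, -2.195, 2.197]
force: [0.6, -0.4, -1.0]
width: 0.997
```

Run:
```python
from h import *
s=observe(); print(s["joints"],s["position"],s["force"]);go(s,(0.40,-0.39,0.30,-3))
```

```text
[ 0.81634853  0.29287381  0.0111814   1.65674351 -0.00344866  1.19053683
 -0.79335045] [ 0.34024392 -0.44685726  0.29943873] [ 0.56195462 -0.38931657 -0.95224797]
go (0.4, -0.39, 0.3, -3) -> [-0.0568, -0.0006, -0.0598] [-0.06, 0.08, -0.06]
```

>>> {"api": "arm_command", "payload": {"plan": [[[-0.03,0,-0.03],[0,0,0]],[[-0.057,0,-0.06],[0,0,0]],[[-0.057,0,-0.06],[0,0,0]],[[-0.057,0,-0.06],[0,0,0]]]}}

```text
clock: 2.05
position: [0.3995, -0.3901, 0.2988]
ee_rot: [-0.05, -2.198, 2.199]
force: [-1.4, -1.0, -0.2]
width: 0.995
```

Run:
```python
from h import *
np.set_printoptions(precision=4,suppress=True)
s=observe(); p=get_image("wrist"); print(s["position"],s["ee_rot"])
cv2.imwrite("pics/c_wrist.png",p["color"][:,:,::-1])
np.savez("c.npz",img=p["color"],K=p["camera_matrix"],W=w2c(p,s))
W=w2c(p,s)
for t,z in(("bottle",.01),("red_jar",.01),("white_jar",.01),("bay",0),("scale",0)):
    for d in place_of(p,t)[:4]: print(t,np.round(d["point"],1),round(d["confidence"],2),atz(p,W,d["point"],z))
```

```text
[ 0.3995 -0.3901  0.2988] [-0.0499 -2.1983  2.1986]
bottle [252.8  15.1] 0.63 [ 0.5794 -0.3976  0.01  ]
red_jar [248.1  74.9] 0.66 [ 0.5109 -0.3885  0.01  ]
red_jar [292.  205.4] 0.6 [ 0.3342 -0.442   0.01  ]
red_jar [253.9  17.3] 0.34 [ 0.5769 -0.3988  0.01  ]
white_jar [250.8 133.2] 0.66 [ 0.4374 -0.3884  0.01  ]
scale [119.4  78.1] 0.73 [ 0.5155 -0.2198  0.    ]
```

View pics/c_wrist.png

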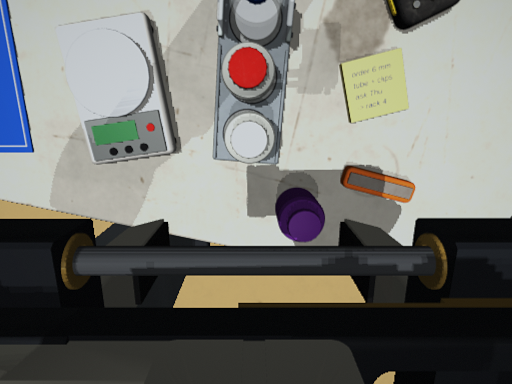

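Run:
```python
from h import *
np.set_printoptions(precision=4,suppress=True)
d=np.load("c.npz"); p={"camera_matrix":d["K"]}; W=d["W"]; im=d["img"]
for z,n,px in((.015,"corner L",(214,159)),(.015,"corner R",(276,164)),(.015,"rearL",(218,15)),(.095,"wcap",(250,141)),(.095,"rcap",(248,67)),(.04,"pan",(107,74))): print(n,atz(p,W,px,z))
a=get_image("scene"); b=get_image("side")
print("wcap",tri([ray(p,W,(250,141)),ray(a,w2c(a),(150+545/3.3,110+141/3.3)),ray(b,w2c(b),(110+250/3.2,140+213/3.2))]))
print("rcap",tri([ray(p,W,(248,67)),ray(a,w2c(a),(150+466/3.3,110+111/3.3)),ray(b,w2c(b),(110+357/3.2,140+232/3.2))]))
print("bcap",tri([ray(a,w2c(a),(150+404/3.3,110+62/3.3)),ray(b,w2c(b),(110+457/3.2,140+235/3.2))]))
print("pan",tri([ray(p,W,(107,74)),ray(a,w2c(a),(150+362/3.3,110+268/3.3)),ray(b,w2c(b),(110+434/3.2,140+162/3.2))]))
cv2.imwrite("pics/d.png",cv2.resize(im[0:180,60:320,::-1],None,fx=3,fy=3,interpolation=cv2.INTER_CUBIC))
```

```text
corner L [ 0.4058 -0.3374  0.015 ]
corner R [ 0.3952 -0.4206  0.015 ]
rearL [ 0.5801 -0.3556  0.015 ]
wcap [ 0.4351 -0.3881  0.095 ]
rcap [ 0.5096 -0.3896  0.095 ]
pan [ 0.5162 -0.2218  0.04  ]
wcap (array([ 0.4348, -0.3865,  0.0904]), [np.float64(0.0015558703612581076), np.float64(0.0014652915372215059), np.float64(0.0020295383708502333)])
rcap (array([ 0.5095, -0.389 ,  0.0916]), [np.float64(0.00079340882209304), np.float64(0.0014649702424882022), np.float64(0.001212508550341606)])
bcap (array([ 0.5769, -0.4004,  0.1111]), [np.float64(0.002396206744772947), np.float64(0.002396206744772934)])
pan (array([ 0.5163, -0.2226,  0.038 ]), [np.float64(0.0015350926027643704), np.float64(0.001747205947924562), np.float64(0.0015564477614295534)])
```

View pics/d.png

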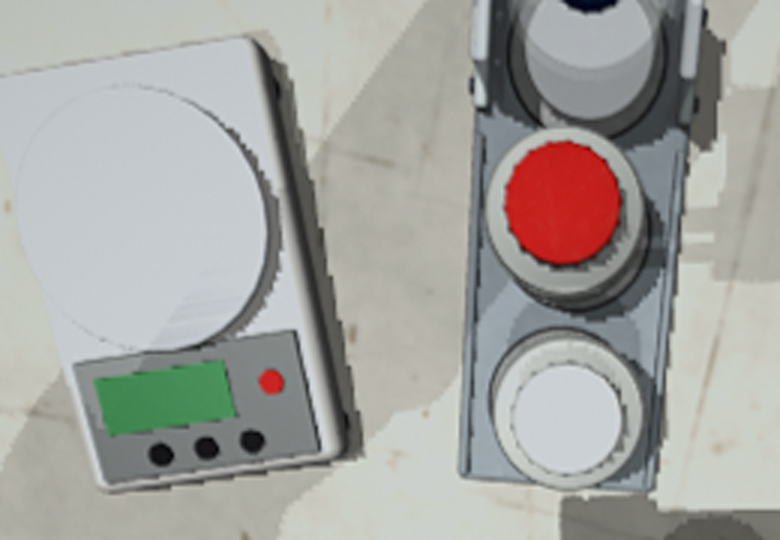

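Run:
```python
from h import *
s=observe(); go(s,(0.435,-0.387,0.16,-6),(0.435,-0.387,0.059,-6))
```

```text
go (0.435, -0.387, 0.16, -6) -> [-0.0365, 0.1387, -0.0062] [-0.01, 3.18, 0.0]
go (0.435, -0.387, 0.059, -6) -> [-0.0365, 0.2397, -0.0063] [-0.01, 3.18, 0.0]
```

>>> {"api": "arm_command", "payload": {"plan": [[[-0.018,0.03,-0.003],[0,2,0]],[[-0.0365,0.07,-0.006],[0,3.2,0]],[[-0.0365,0.11,-0.006],[0,3.2,0]],[[-0.0365,0.139,-0.006],[0,3.2,0]],[[-0.0365,0.139,-0.006],[0,3.2,0]]]}}

```text
clock: 2.95
position: [0.4333, -0.3851, 0.1558]
ee_rot: [-0.106, -2.17, 2.161]
force: [0.3, -0.3, 0.2]
width: 1.003
```

Run:
```python
from h import *
np.set_printoptions(precision=4,suppress=True)
s=observe(); p=get_image("wrist"); W=w2c(p,s); print(s["position"],s["joints"])
cv2.imwrite("pics/e_wrist.png",p["color"][:,:,::-1])
q=get_image("side");cv2.imwrite("pics/e_side.png",q["color"][:,:,::-1])
for n,X in(("w",(.435,-.387,.095)),("r",(.5095,-.389,.095)),("b",(.577,-.4,.116))): print(n,proj(p,W,X))
go(s,(0.435,-0.387,0.059,-6))
```

```text
[ 0.4333 -0.3851  0.1558] [ 0.657   0.459  -0.0313  1.7879  0.0177  0.9025 -1.0568]
w [256.3873 212.154 ]
r [247.1375  94.2451]
b [253.6921 -57.0156]
go (0.435, -0.387, 0.059, -6) -> [-0.0025, 0.0968, 0.002] [0.22, 0.05, 0.37]
```

View pics/e_wrist.png

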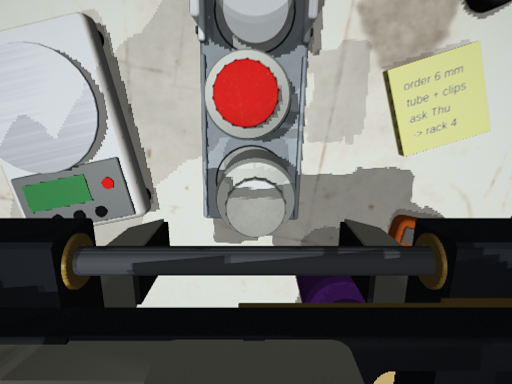

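View pics/e_side.png

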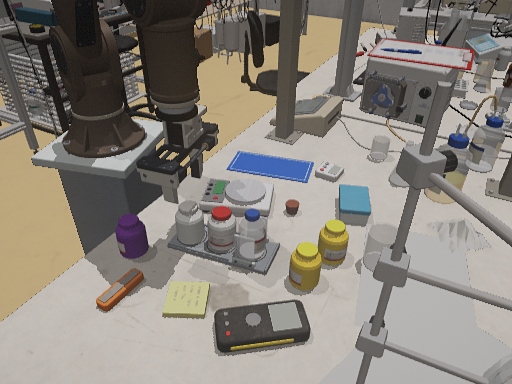

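>>> {"api": "arm_command", "payload": {"plan": [[[-0.002,0.03,0.001],[0,0,0]],[[-0.002,0.06,0.001],[0,0,0]],[[-0.002,0.08,0.001],[0,0,0]],[[-0.002,0.096,0.001],[0,0,0]],[[-0.002,0.096,0.001],[0,0,0]]]}}

```text
clock: 3.55
position: [0.4375, -0.3882, 0.064]
ee_rot: [-0.113, -2.168, 2.168]
force: [0.2, 0.4, -1.0]
width: 0.998
```

Run:
```python
from h import *
np.set_printoptions(precision=4,suppress=True)
s=observe(); print(s["position"],s["force"])
q=get_image("side");cv2.imwrite("pics/f_side.png",cv2.resize(q["color"][130:290,110:340,::-1],None,fx=3,fy=3))
s=observe(); print(s["position"],s["force"])
go(s,(0.435,-0.387,0.059,-6))
```

```text
[ 0.4375 -0.3882  0.064 ] [ 0.1699  0.4102 -0.984 ]
[ 0.438  -0.3885  0.0651] [ 0.7129 -0.5718  0.2825]
go (0.435, -0.387, 0.059, -6) -> [0.0031, 0.006, -0.0012] [-0.04, 0.03, -0.06]
```

View pics/f_side.png

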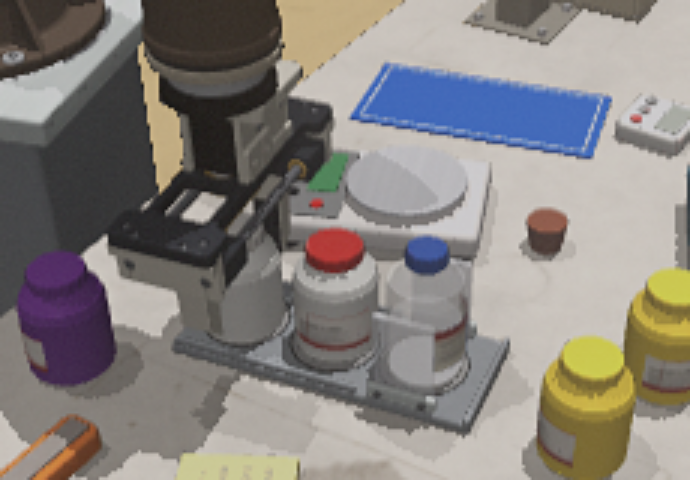

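>>> {"api": "arm_command", "payload": {"plan": [[[0.003,0.005,-0.001],[0,0,0]],[[0.003,0.005,-0.001],[0,0,0]],[[0.003,0.005,-0.001],[0,0,0]]]}}

```text
clock: 3.9
position: [0.4348, -0.3868, 0.0597]
ee_rot: [-0.114, -2.168, 2.169]
force: [0.1, -0.2, -0.1]
width: 1.003
```

>>> {"api": "arm_command", "payload": {"plan": [[[0,0,0],[0,0,0]],[[0,0,0],[0,0,0]],[[0,0,0],[0,0,0]],[[0,0,0],[0,0,0]],[[0,0,0],[0,0,0]]], "fingers": 1, "squeeze": 15}}

```text
clock: 4.4
position: [0.4346, -0.3865, 0.0587]
ee_rot: [-0.113, -2.168, 2.168]
force: [-0.6, 0.3, 0.8]
width: 0.641
```

>>> {"api": "arm_command", "payload": {"plan": [[[0,0,0],[0,0,0]],[[0,0,0],[0,0,0]],[[0,0,0],[0,0,0]]]}}

```text
clock: 4.7
position: [0.4346, -0.3865, 0.0588]
ee_rot: [-0.113, -2.168, 2.168]
force: [0.5, -0.4, 0.2]
width: 0.644
```

>>> {"api": "arm_command", "payload": {"plan": [[[0,-0.02,0],[0,0,0]],[[0,-0.04,0],[0,0,0]],[[0,-0.06,0],[0,0,0]],[[0,-0.08,0],[0,0,0]],[[0,-0.11,0],[0,0,0]]]}}

```text
clock: 5.2
position: [0.4336, -0.3858, 0.1683]
ee_rot: [-0.11, -2.169, 2.165]
force: [0.5, 0.1, -1.7]
width: 0.639
```

Run:
```python
from h import *
s=observe(); print(s["position"],s["force"],s["width"])
go(s,(0.491,-0.035,0.17,-2),(0.491,-0.035,0.053,-2))
```

```text
[ 0.43361316 -0.38583713  0.16831425] [ 0.45092818  0.13982094 -1.74433599] 0.639403466113644
go (0.491, -0.035, 0.17, -2) -> [-0.0207, -0.0012, -0.3549] [0.08, -3.94, 0.14]
go (0.491, -0.035, 0.053, -2) -> [-0.021, 0.1158, -0.3547] [0.08, -3.94, 0.14]
```

>>> {"api": "arm_command", "payload": {"plan": [[[-0.002,0,-0.03],[0,0,0]],[[-0.005,0,-0.07],[0,-1,0]],[[-0.007,0,-0.11],[0,-2,0]],[[-0.01,0,-0.155],[0,-3,0]],[[-0.012,0,-0.2],[0,-3.9,0]]]}}

```text
clock: 5.7
position: [0.4671, -0.1873, 0.1687]
ee_rot: [-0.039, -2.203, 2.204]
force: [1.6, 0.1, -0.7]
width: 0.643
```

Run:
```python
from h import *
s=observe(); print(s["position"],s["force"],s["width"],s["joints"])
go(s,(0.491,-0.035,0.17,-2),(0.491,-0.035,0.053,-2))
q=get_image("scene");cv2.imwrite("pics/g.png",q["color"][:,:,::-1])
```

```text
[ 0.46710734 -0.18728703  0.16870609] [ 1.58513759  0.13539344 -0.70375883] 0.6427746223536795 [ 0.35952671  0.33273638 -0.10708722  1.95853802  0.04653588  0.85251782
 -1.37868783]
go (0.491, -0.035, 0.17, -2) -> [-0.0185, -0.0013, -0.153] [-0.01, -0.04, -0.0]
go (0.491, -0.035, 0.053, -2) -> [-0.0185, 0.1157, -0.1531] [-0.01, -0.04, -0.0]
```

View pics/g.png

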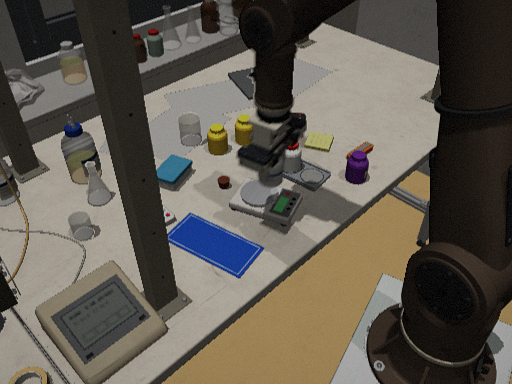

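>>> {"api": "arm_command", "payload": {"plan": [[[-0.005,0,-0.04],[0,0,0]],[[-0.01,0,-0.08],[0,0,0]],[[-0.015,0,-0.12],[0,0,0]],[[-0.0185,0,-0.151],[0,0,0]],[[-0.0185,0.03,-0.153],[0,0,0]]]}}

```text
clock: 6.25
position: [0.4945, -0.0315, 0.1413]
ee_rot: [-0.041, -2.213, 2.208]
force: [0.1, -0.3, -2.1]
width: 0.646
```

Run:
```python
from h import *
s=observe(); print(s["position"],s["force"],s["width"],s["joints"])
q=get_image("scene");cv2.imwrite("pics/h.png",q["color"][:,:,::-1])
s=observe();go(s,(0.491,-0.035,0.053,-2))
```

```text
[ 0.4944704  -0.03153932  0.14134553] [ 0.14349    -0.27573778 -2.1398799 ] 0.6455798141245139 [ 0.08695207  0.35858103 -0.16496051  2.00745233  0.08010045  0.77397248
 -1.72486823]
go (0.491, -0.035, 0.053, -2) -> [-0.0007, 0.0824, 0.0013] [0.06, 0.22, 0.09]
```

View pics/h.png

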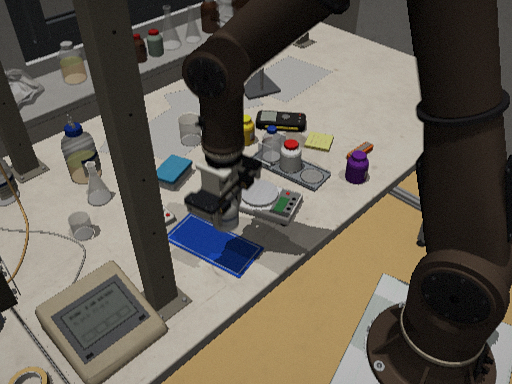

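>>> {"api": "arm_command", "payload": {"plan": [[[0,0.025,0],[0,0,0]],[[0,0.05,0],[0,0,0]],[[0,0.065,0],[0,0,0]],[[0,0.076,0],[0,0,0]],[[0,0.076,0],[0,0,0]]]}}

```text
clock: 6.8
position: [0.4902, -0.0373, 0.0617]
ee_rot: [-0.037, -2.201, 2.202]
force: [-0.6, 0.5, -1.0]
width: 0.647
```

Run:
```python
from h import *
s=observe(); print(s["position"],s["force"],s["width"])
q=get_image("scene");cv2.imwrite("pics/i.png",cv2.resize(q["color"][150:290,150:350,::-1],None,fx=3,fy=3))
s=observe();go(s,(0.491,-0.035,0.052,-2))
```

```text
[ 0.49015081 -0.03726785  0.06167293] [-0.57623324  0.53768539 -0.96344625] 0.6471747377414641
go (0.491, -0.035, 0.052, -2) -> [-0.0002, 0.0105, -0.0021] [-0.02, -0.08, 0.08]
```

View pics/i.png

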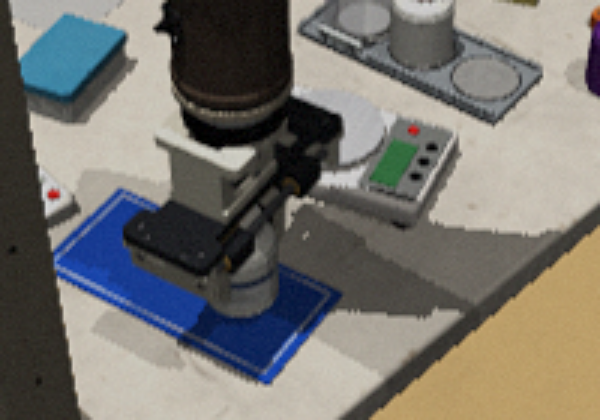

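>>> {"api": "arm_command", "payload": {"plan": [[[0,0.004,-0.001],[0,0,0]],[[0,0.008,-0.001],[0,0,0]],[[0,0.008,-0.001],[0,0,0]],[[0,0.008,-0.001],[0,0,0]]]}}

```text
clock: 7.25
position: [0.4913, -0.0356, 0.0549]
ee_rot: [-0.039, -2.203, 2.204]
force: [0.5, 0.9, -1.1]
width: 0.641
```

>>> {"api": "arm_command", "payload": {"plan": [[[0,0.0015,0],[0,0,0]],[[0,0.0015,0],[0,0,0]],[[0,0.0015,0],[0,0,0]]]}}

```text
clock: 7.55
position: [0.4912, -0.0356, 0.0533]
ee_rot: [-0.039, -2.203, 2.204]
force: [-1.1, -0.7, -2.5]
width: 0.642
```

>>> {"api": "arm_command", "payload": {"plan": [[[0,0.0015,0],[0,0,0]],[[0,0.0015,0],[0,0,0]],[[0,0.0015,0],[0,0,0]]]}}

```text
clock: 7.85
position: [0.4912, -0.0356, 0.0517]
ee_rot: [-0.039, -2.203, 2.203]
force: [-0.4, -0.2, -1.6]
width: 0.644
```

>>> {"api": "arm_command", "payload": {"plan": [[[0,0.001,0],[0,0,0]],[[0,0.001,0],[0,0,0]],[[0,0.001,0],[0,0,0]]]}}

```text
clock: 8.15
position: [0.4913, -0.0356, 0.0515]
ee_rot: [-0.04, -2.203, 2.204]
force: [-4.3, -0.1, 12.3]
width: 0.637
```

>>> {"api": "arm_command", "payload": {"plan": [[[0,-0.001,0],[0,0,0]],[[0,-0.001,0],[0,0,0]],[[0,-0.001,0],[0,0,0]],[[0,-0.001,0],[0,0,0]],[[0,-0.001,0],[0,0,0]]], "fingers": -1}}

```text
clock: 8.65
position: [0.4911, -0.0355, 0.0516]
ee_rot: [-0.039, -2.203, 2.203]
force: [-0.3, 0.7, 0.4]
width: 0.988
```

>>> {"api": "arm_command", "payload": {"plan": [[[0,-0.025,0],[0,0,0]],[[0,-0.05,0],[0,0,0]],[[0,-0.08,0],[0,0,0]],[[0,-0.1,0],[0,0,0]],[[0,-0.12,0],[0,0,0]]]}}

```text
clock: 9.15
position: [0.4912, -0.0356, 0.1728]
ee_rot: [-0.04, -2.204, 2.204]
force: [0.5, 0.1, 0.6]
width: 1.0
```

Run:
```python
from h import *
s=observe(); print(s["position"],s["force"],s["width"])
q=get_image("scene");cv2.imwrite("pics/j.png",cv2.resize(q["color"][110:290,150:380,::-1],None,fx=3,fy=3))
go(s,(0.5095,-0.389,0.20,-6))
```

```text
[ 0.49120231 -0.03555332  0.17282619] [0.52326685 0.08624269 0.55964398] 0.9998586658260579
go (0.5095, -0.389, 0.2, -6) -> [-0.0309, -0.0271, 0.3526] [-0.0, 3.96, -0.03]
```

View pics/j.png

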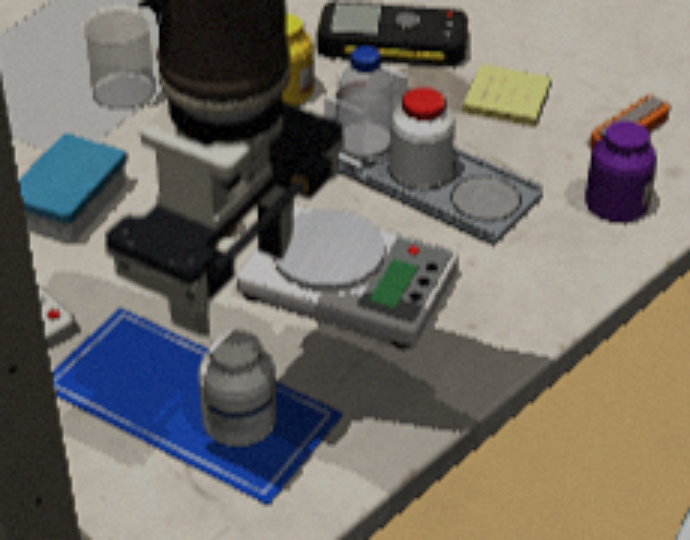

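Run:
```python
from h import *
s=observe();go(s,(0.43,-0.388,0.26,-6))
```

```text
go (0.43, -0.388, 0.26, -6) -> [0.0497, -0.0847, 0.3545] [0.02, 3.95, -0.25]
```

>>> {"api": "arm_command", "payload": {"plan": [[[0.005,-0.02,0.03],[0,0.5,0]],[[0.01,-0.035,0.07],[0,1,0]],[[0.015,-0.05,0.11],[0,1.5,0]],[[0.02,-0.06,0.15],[0,2,0]],[[0.025,-0.07,0.19],[0,3,0]]]}}

```text
clock: 9.7
position: [0.4589, -0.2261, 0.2422]
ee_rot: [-0.097, -2.176, 2.177]
force: [0.6, -0.7, -0.2]
width: 1.003
```

>>> {"api": "arm_command", "payload": {"plan": [[[0.005,-0.005,0.04],[0,0.5,0]],[[0.013,-0.015,0.08],[0,1,0]],[[0.018,-0.015,0.12],[0,1,0]],[[0.0225,-0.015,0.165],[0,1,0]],[[0.0225,-0.015,0.165],[0,1,0]]]}}

```text
clock: 10.2
position: [0.4191, -0.3936, 0.2563]
ee_rot: [-0.122, -2.158, 2.166]
force: [-0.3, -1.1, -0.7]
width: 1.0
```

Run:
```python
from h import *
np.set_printoptions(precision=4,suppress=True)
s=observe(); p=get_image("wrist"); print(s["position"],s["ee_rot"])
W=w2c(p,s); np.savez("k.npz",img=p["color"],K=p["camera_matrix"],W=W)
cv2.imwrite("pics/k.png",cv2.resize(p["color"][0:240,100:400,::-1],None,fx=2.6,fy=2.6))
for t,z in(("bottle",.01),("red_jar",.01),("bay",0),("scale",0)):
    for d in place_of(p,t)[:4]: print(t,np.round(d["point"],1),round(d["confidence"],2),atz(p,W,d["point"],z))
```

```text
[ 0.4191 -0.3936  0.2563] [-0.1218 -2.1581  2.1656]
bottle [240.   26.3] 0.87 [ 0.5769 -0.3976  0.01  ]
red_jar [296.3 228.2] 0.68 [ 0.332  -0.4406  0.01  ]
red_jar [237.6  89.7] 0.56 [ 0.5108 -0.3865  0.01  ]
scale [ 99.1 103.2] 0.86 [ 0.5149 -0.2188  0.    ]
```

View pics/k.png

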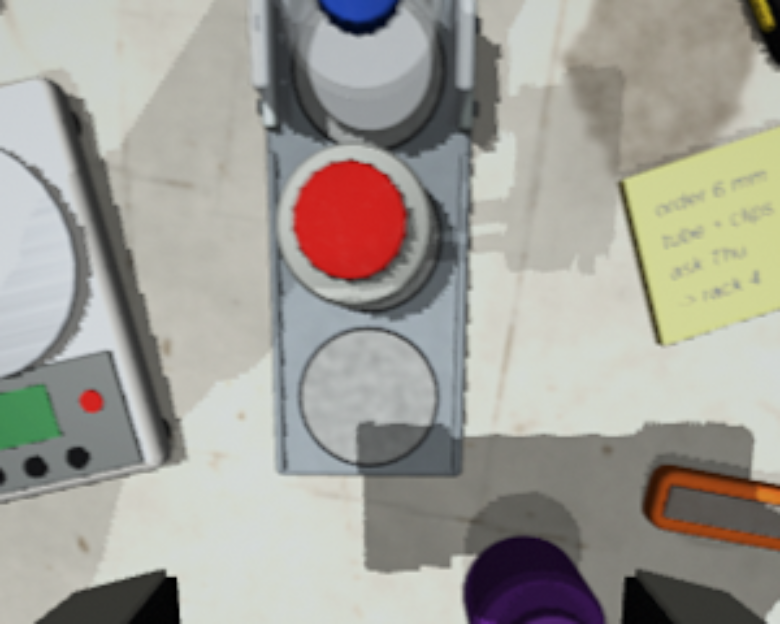

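Run:
```python
from h import *
np.set_printoptions(precision=4,suppress=True)
d=np.load("k.npz"); p={"camera_matrix":d["K"]}; W=d["W"]
f=lambda u,v:(100+u/2.6,v/2.6)
print("yaw tool",np.degrees(np.arctan2(*( -R.from_rotvec(observe()["ee_rot"]).as_matrix()[[1,0],0]))))
fr=atz(p,W,f(369,397),.01); print("front ring",fr)
l=atz(p,W,f(277,474),.01);r=atz(p,W,f(462,476),.01); print(l,r, (l+r)/2, np.degrees(np.arctan2((l-r)[1],(l-r)[0]))-90)
# left edge outer, z .015
a=atz(p,W,f(277,470),.015);b=atz(p,W,f(269,130),.015); print("L edge yaw",np.degrees(np.arctan2((b-a)[1],(b-a)[0])))
a=atz(p,W,f(462,470),.015);b=atz(p,W,f(469,130),.015); print("R edge yaw",np.degrees(np.arctan2((b-a)[1],(b-a)[0])))
print("rcap",atz(p,W,f(350,219),.095),"red body centre",atz(p,W,f(354,225),.075))
s=observe(); go(s,(0.5095,-0.389,0.17,-6),(0.5095,-0.389,0.06,-6))
```

```text
yaw tool -5.9199746151819275
front ring [ 0.4375 -0.3825  0.01  ]
[ 0.4058 -0.334   0.01  ] [ 0.3947 -0.4223  0.01  ] [ 0.4002 -0.3781  0.01  ] -7.210247893895257
L edge yaw -7.353213815361488
R edge yaw -6.563472208635075
rcap [ 0.5103 -0.3876  0.095 ] red body centre [ 0.5096 -0.3879  0.075 ]
go (0.5095, -0.389, 0.17, -6) -> [-0.0863, 0.0865, -0.0052] [0.05, 0.08, 0.0]
go (0.5095, -0.389, 0.06, -6) -> [-0.0863, 0.1965, -0.0051] [0.05, 0.08, 0.0]
```

>>> {"api": "arm_command", "payload": {"plan": [[[-0.03,0.02,-0.002],[0,0.5,0]],[[-0.07,0.04,-0.005],[0,1,0]],[[-0.086,0.08,-0.005],[0,1,0]],[[-0.086,0.1,-0.005],[0,1,0]],[[-0.086,0.1,-0.005],[0,1,0]]]}}

```text
clock: 10.95
position: [0.508, -0.388, 0.1533]
ee_rot: [-0.124, -2.161, 2.153]
force: [-0.2, -0.6, -0.1]
width: 0.998
```

Run:
```python
from h import *
np.set_printoptions(precision=4,suppress=True)
s=observe(); print(s["position"])
q=get_image("side");cv2.imwrite("pics/l.png",cv2.resize(q["color"][130:290,110:340,::-1],None,fx=3,fy=3))
s=observe(); print(s["position"])
go(s,(0.5097,-0.3885,0.06,-7))
```

```text
[ 0.508  -0.388   0.1533]
[ 0.5084 -0.3892  0.1556]
go (0.5097, -0.3885, 0.06, -7) -> [-0.0015, 0.0956, -0.0007] [0.1, 0.07, 0.16]
```

View pics/l.png

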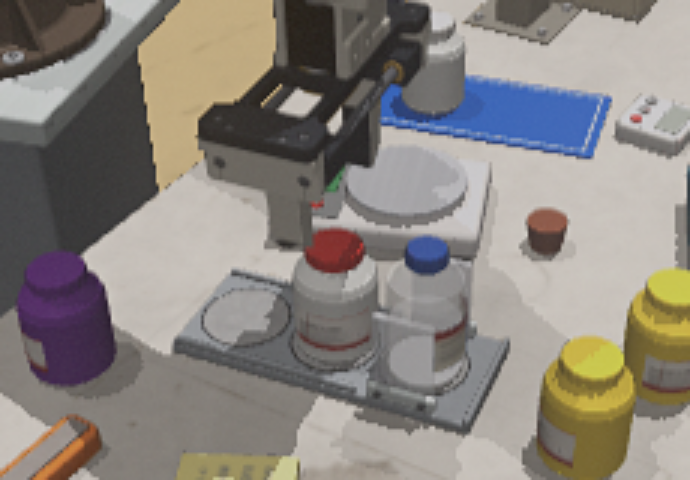

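>>> {"api": "arm_command", "payload": {"plan": [[[-0.001,0.025,0],[0,0,0]],[[-0.001,0.05,0],[0,0,0]],[[-0.001,0.07,0],[0,0,0]],[[-0.001,0.08,0],[0,0,0]],[[-0.001,0.09,0],[0,0,0]]]}}

```text
clock: 11.5
position: [0.5103, -0.3915, 0.0679]
ee_rot: [-0.135, -2.158, 2.16]
force: [0.6, 0.6, -0.5]
width: 1.004
```

>>> {"api": "arm_command", "payload": {"plan": [[[0,0.004,0],[0,0,0]],[[0,0.004,0],[0,0,0]],[[0,0.004,0],[0,0,0]]]}}

```text
clock: 11.8
position: [0.51, -0.3915, 0.0636]
ee_rot: [-0.134, -2.158, 2.159]
force: [0.6, -0.7, -0.0]
width: 1.003
```

Run:
```python
from h import *
np.set_printoptions(precision=4,suppress=True)
q=get_image("side");cv2.imwrite("pics/m.png",cv2.resize(q["color"][130:290,110:340,::-1],None,fx=3,fy=3))
s=observe(); print(s["position"],s["force"])
go(s,(0.5097,-0.3885,0.0595,-7))
```

```text
[ 0.51   -0.3915  0.0636] [0.1851 0.2395 0.3478]
go (0.5097, -0.3885, 0.0595, -7) -> [0.0007, 0.0041, -0.0029] [-0.03, -0.05, -0.07]
```

View pics/m.png

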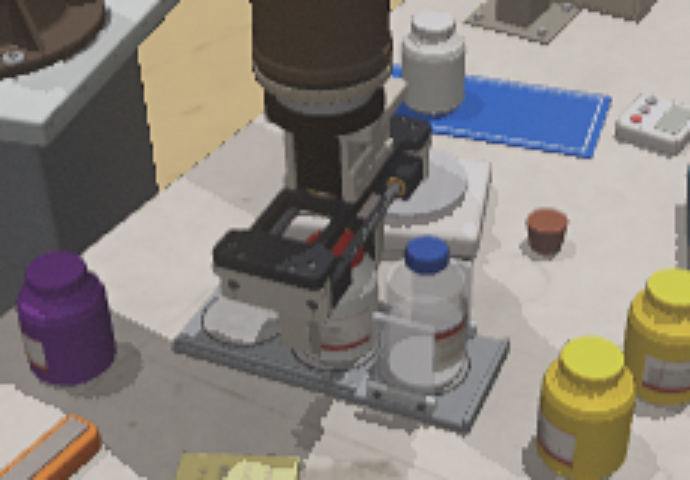

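>>> {"api": "arm_command", "payload": {"plan": [[[0,0.004,-0.003],[0,0,0]],[[0,0.004,-0.003],[0,0,0]]]}}

```text
clock: 12.05
position: [0.51, -0.3875, 0.0585]
ee_rot: [-0.132, -2.159, 2.158]
force: [-0.3, 0.6, -0.2]
width: 1.001
```

>>> {"api": "arm_command", "payload": {"plan": [[[0,0,0],[0,0,0]],[[0,0,0],[0,0,0]],[[0,0,0],[0,0,0]],[[0,0,0],[0,0,0]],[[0,0,0],[0,0,0]]], "fingers": 1, "squeeze": 15}}

```text
clock: 12.55
position: [0.5099, -0.3882, 0.0587]
ee_rot: [-0.133, -2.158, 2.158]
force: [0.5, 0.3, 0.3]
width: 0.641
```

>>> {"api": "arm_command", "payload": {"plan": [[[0,0,0],[0,0,0]],[[0,0,0],[0,0,0]]]}}

```text
clock: 12.75
position: [0.5099, -0.3882, 0.0587]
ee_rot: [-0.133, -2.158, 2.158]
force: [-0.2, -1.3, 0.2]
width: 0.642
```

>>> {"api": "arm_command", "payload": {"plan": [[[0,-0.02,0],[0,0,0]],[[0,-0.04,0],[0,0,0]],[[0,-0.06,0],[0,0,0]],[[0,-0.08,0],[0,0,0]],[[0,-0.115,0],[0,0,0]]]}}

```text
clock: 13.25
position: [0.5087, -0.3873, 0.1727]
ee_rot: [-0.129, -2.158, 2.154]
force: [0.8, 0.0, -1.1]
width: 0.645
```

Run:
```python
from h import *
np.set_printoptions(precision=4,suppress=True)
q=get_image("side");cv2.imwrite("pics/n.png",cv2.resize(q["color"][100:290,110:340,::-1],None,fx=3,fy=3))
s=observe(); print(s["position"],s["force"])
go(s,(0.591,-0.038,0.18,-2))
```

```text
[ 0.5115 -0.3893  0.1801] [ 2.566  -1.4939  3.7929]
go (0.591, -0.038, 0.18, -2) -> [-0.0357, -0.0006, -0.3584] [-0.16, -5.05, -0.3]
```

View pics/n.png

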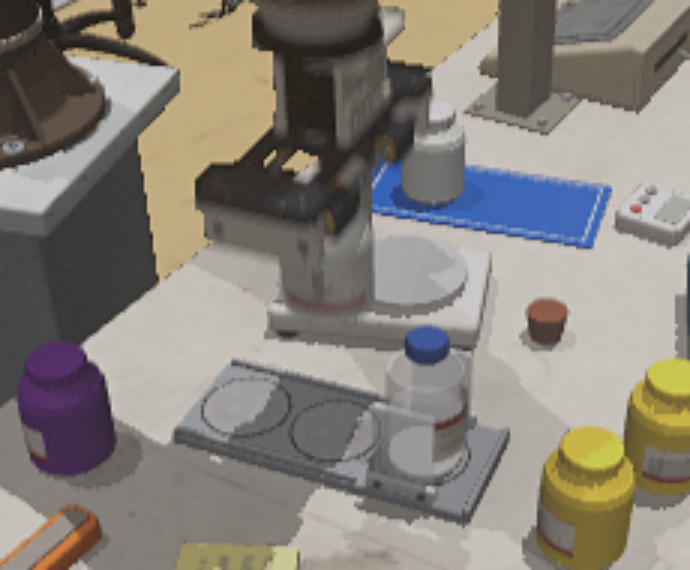

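>>> {"api": "arm_command", "payload": {"plan": [[[-0.003,0,-0.03],[0,-0.5,0]],[[-0.006,0,-0.07],[0,-1.5,0]],[[-0.01,0,-0.11],[0,-3,0]],[[-0.014,0,-0.15],[0,-4,0]],[[-0.018,0,-0.19],[0,-5,0]]]}}

```text
clock: 13.8
position: [0.5512, -0.2003, 0.1737]
ee_rot: [-0.039, -2.204, 2.204]
force: [0.4, -0.5, -0.5]
width: 0.646
```

Run:
```python
from h import *
s=observe(); print(s["position"],s["force"],s["width"])
go(s,(0.591,-0.038,0.17,-2))
```

```text
[ 0.5511591  -0.20027673  0.17370819] [ 0.4276279  -0.5387721  -0.52488865] 0.6455621301177297
go (0.591, -0.038, 0.17, -2) -> [-0.0341, 0.0037, -0.1636] [-0.0, -0.02, -0.01]
```

>>> {"api": "arm_command", "payload": {"plan": [[[-0.01,0,-0.04],[0,0,0]],[[-0.02,0,-0.08],[0,0,0]],[[-0.028,0,-0.12],[0,0,0]],[[-0.034,0,-0.15],[0,0,0]],[[-0.034,0,-0.1605],[0,0,0]]]}}

```text
clock: 14.3
position: [0.5915, -0.0378, 0.1736]
ee_rot: [-0.034, -2.209, 2.204]
force: [0.1, 0.8, -1.7]
width: 0.643
```

Run:
```python
from h import *
np.set_printoptions(precision=4,suppress=True)
p=get_image("scene");cv2.imwrite("pics/o.png",p["color"][:,:,::-1])
s=observe(); print(s["position"],s["force"],s["width"],s["joints"])
go(s,(0.591,-0.038,0.06,-2))
```

```text
[ 0.591  -0.0378  0.1735] [-0.4385  1.5716 -0.562 ] 0.6421437970081084 [ 0.0256  0.4556 -0.071   1.742   0.0361  0.9453 -1.6605]
go (0.591, -0.038, 0.06, -2) -> [0.0, 0.1135, 0.0004] [0.11, 0.26, 0.01]
```

View pics/o.png

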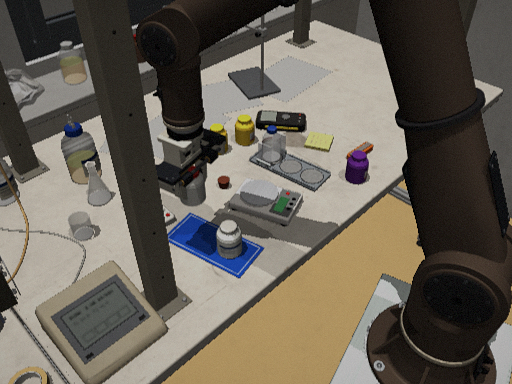

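>>> {"api": "arm_command", "payload": {"plan": [[[0,0.03,0],[0,0,0]],[[0,0.06,0],[0,0,0]],[[0,0.09,0],[0,0,0]],[[0,0.11,0],[0,0,0]],[[0,0.113,0],[0,0,0]]]}}

```text
clock: 14.85
position: [0.5886, -0.0445, 0.0582]
ee_rot: [-0.036, -2.199, 2.201]
force: [-0.3, -0.0, -1.4]
width: 0.643
```

>>> {"api": "arm_command", "payload": {"plan": [[[0,0.004,0],[0,0,0]],[[0,0.004,0],[0,0,0]],[[0,0.004,0],[0,0,0]]]}}

```text
clock: 15.15
position: [0.5915, -0.0429, 0.0578]
ee_rot: [-0.042, -2.204, 2.204]
force: [0.3, -0.8, -0.8]
width: 0.639
```

>>> {"api": "arm_command", "payload": {"plan": [[[0,0.003,-0.004],[0,0,0]],[[0,0.005,-0.004],[0,0,0]],[[0,0.005,-0.004],[0,0,0]]]}}

```text
clock: 15.45
position: [0.591, -0.0382, 0.0517]
ee_rot: [-0.039, -2.204, 2.204]
force: [0.4, -0.1, -1.0]
width: 0.644
```

>>> {"api": "arm_command", "payload": {"plan": [[[0,0.001,0],[0,0,0]],[[0,0.001,0],[0,0,0]],[[0,0.001,0],[0,0,0]]]}}

```text
clock: 15.75
position: [0.5911, -0.0383, 0.0516]
ee_rot: [-0.04, -2.204, 2.204]
force: [-2.7, 1.4, 8.7]
width: 0.644
```

Contact; release and lift.

>>> {"api": "arm_command", "payload": {"plan": [[[0,-0.001,0],[0,0,0]],[[0,-0.001,0],[0,0,0]],[[0,-0.001,0],[0,0,0]],[[0,-0.001,0],[0,0,0]],[[0,-0.001,0],[0,0,0]]], "fingers": -1}}

```text
clock: 16.25
position: [0.5908, -0.0387, 0.0516]
ee_rot: [-0.039, -2.203, 2.203]
force: [-0.5, -0.1, -0.1]
width: 0.99
```

>>> {"api": "arm_command", "payload": {"plan": [[[0,-0.025,0],[0,0,0]],[[0,-0.05,0],[0,0,0]],[[0,-0.08,0],[0,0,0]],[[0,-0.12,0],[0,0,0]],[[0,-0.15,0],[0,0,0]]]}}

```text
clock: 16.75
position: [0.5912, -0.0386, 0.2039]
ee_rot: [-0.041, -2.204, 2.204]
force: [0.7, 0.3, -0.9]
width: 1.002
```

Run:
```python
from h import *
np.set_printoptions(precision=4,suppress=True)
p=get_image("scene");cv2.imwrite("pics/p.png",cv2.resize(p["color"][110:290,150:380,::-1],None,fx=3,fy=3))
s=observe(); print(s["position"],s["force"],s["width"],s["joints"])
go(s,(0.50,-0.36,0.24,-7))
```

```text
[ 0.5935 -0.0386  0.2087] [2.1626 0.5554 3.7172] 1.005168115767291 [ 0.0235  0.4195 -0.0675  1.7031  0.0327  1.012  -1.6619]
go (0.5, -0.36, 0.24, -7) -> [0.0817, -0.0321, 0.3245] [0.04, 4.95, -0.46]
```

View pics/p.png

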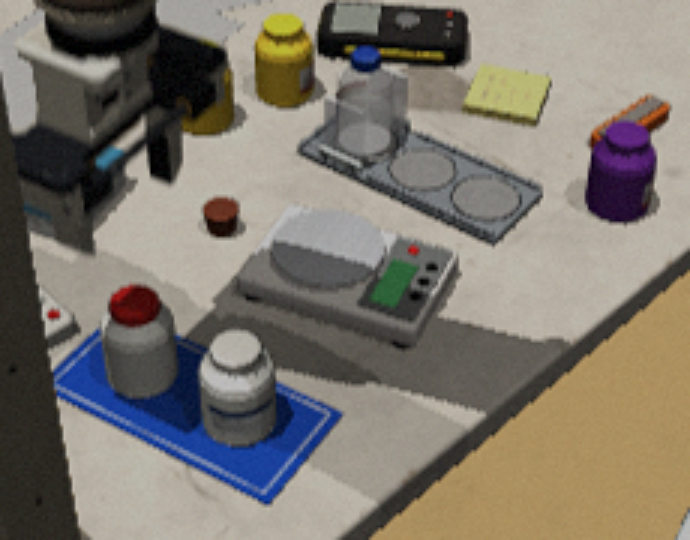

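>>> {"api": "arm_command", "payload": {"plan": [[[0.01,-0.015,0.03],[0,0.5,0]],[[0.025,-0.03,0.07],[0,1,0]],[[0.04,-0.045,0.11],[0,2,0]],[[0.055,-0.06,0.155],[0,3,0]],[[0.07,-0.065,0.2],[0,4,0]]]}}

```text
clock: 17.3
position: [0.5136, -0.2377, 0.2683]
ee_rot: [-0.117, -2.168, 2.169]
force: [0.8, -0.5, -0.1]
width: 1.005
```

Run:
```python
from h import *
s=observe(); print(s["position"],s["force"],s["width"])
go(s,(0.47,-0.39,0.27,-7))
```

```text
[ 0.51361468 -0.23765902  0.2682649 ] [ 0.8098567  -0.48329593 -0.13881598] 1.0052944105749082
go (0.47, -0.39, 0.27, -7) -> [0.0273, -0.0017, 0.1561] [-0.03, 0.94, -0.14]
```

>>> {"api": "arm_command", "payload": {"plan": [[[0.01,0,0.04],[0,0.5,0]],[[0.017,0,0.08],[0,1,0]],[[0.023,0,0.12],[0,1,0]],[[0.027,0,0.15],[0,1,0]],[[0.027,0,0.152],[0,1,0]]]}}

```text
clock: 17.8
position: [0.4681, -0.3894, 0.2663]
ee_rot: [-0.138, -2.151, 2.156]
force: [-0.4, -0.2, -0.3]
width: 0.995
```

Run:
```python
from h import *
np.set_printoptions(precision=4,suppress=True)
s=observe(); p=get_image("wrist"); print(s["position"],s["ee_rot"])
W=w2c(p,s); np.savez("q.npz",img=p["color"],K=p["camera_matrix"],W=W)
cv2.imwrite("pics/q.png",cv2.resize(p["color"][0:240,80:400,::-1],None,fx=2.5,fy=2.5,interpolation=cv2.INTER_CUBIC))
for t,z in(("bottle",.01),("bay",0),("scale",0)):
    for d in place_of(p,t)[:4]: print(t,np.round(d["point"],1),round(d["confidence"],2),atz(p,W,d["point"],z))
```

```text
[ 0.4681 -0.3894  0.2663] [-0.1384 -2.1509  2.1562]
bottle [248.8  73.6] 0.97 [ 0.5768 -0.3987  0.01  ]
bay [249.2 133.9] 0.57 [ 0.5066 -0.3897  0.    ]
scale [115.5 143.9] 0.93 [ 0.5161 -0.2193  0.    ]
```

View pics/q.png

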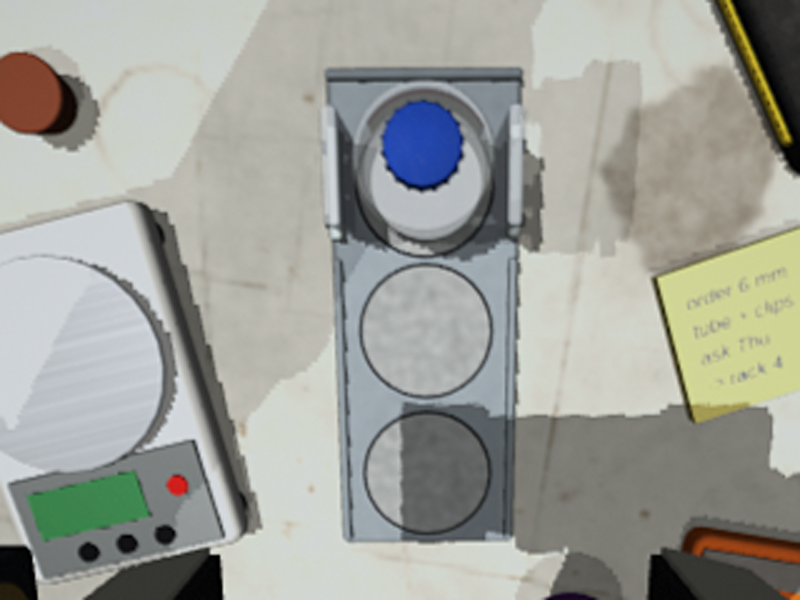

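Run:
```python
from h import *
np.set_printoptions(precision=4,suppress=True)
d=np.load("q.npz"); p={"camera_matrix":d["K"]}; W=d["W"]
f=lambda u,v:(80+u/2.5,v/2.5)
F=atz(p,W,f(427,472),.01);M=atz(p,W,f(426,331),.01);print("F",F,"M",M,np.linalg.norm(F-M),np.degrees(np.arctan2(*(M-F)[[1,0]])))
print("cap",atz(p,W,f(423,144),.116)); 
for z in(.106,.111,.116):print(atz(p,W,f(423,144),z))
print("rear predicted",M+(M-F)*68/72)
print("pan px of (.516,-.221,.04)", [(np.array(proj(p,W,(.516+.05*np.cos(t),-.221+.05*np.sin(t),.04)))-[80,0])*2.5 for t in np.radians([0,90,180,270])])
s=observe();go(s,(0.53,-0.39,0.27,83))
```

```text
F [ 0.4378 -0.3827  0.01  ] M [ 0.5089 -0.3916  0.01  ] 0.07163195543221311 -7.149659858423458
cap [ 0.5781 -0.4005  0.116 ]
[ 0.5796 -0.4006  0.106 ]
[ 0.5788 -0.4005  0.111 ]
[ 0.5781 -0.4005  0.116 ]
rear predicted [ 0.576  -0.4001  0.01  ]
pan px of (.516,-.221,.04) [array([ 27.4799, 256.5833]), array([-50.3834, 382.7094]), array([ 81.7738, 473.2201]), array([162.3545, 354.4674])]
go (0.53, -0.39, 0.27, 83) -> [-0.0588, -0.0036, -0.0] [0.05, -89.96, -0.04]
```

>>> {"api": "arm_command", "payload": {"plan": [[[-0.01,0,0],[0,-8,0]],[[-0.02,0,0],[0,-16,0]],[[-0.03,0,0],[0,-24,0]],[[-0.04,0,0],[0,-32,0]],[[-0.05,0,0],[0,-40,0]]]}}

```text
clock: 18.5
position: [0.522, -0.3885, 0.2668]
ee_rot: [-0.567, 1.89, -1.889]
force: [0.6, -0.2, 0.3]
width: 1.001
```

>>> {"api": "arm_command", "payload": {"plan": [[[0,0,0],[0,-8,0]],[[0,0,0],[0,-16,0]],[[0,0,0],[0,-24,0]],[[0,0,0],[0,-32,0]],[[0,0,0],[0,-40,0]]]}}

```text
clock: 19.0
position: [0.5215, -0.3885, 0.2668]
ee_rot: [-1.058, 1.419, -1.418]
force: [-0.4, -0.4, 0.1]
width: 0.999
```

Run:
```python
from h import *
s=observe(); print(s["position"],s["force"],s["joints"])
go(s,(0.577,-0.400,0.18,83))
```

```text
[ 0.52152798 -0.38846086  0.26681767] [-0.35617382 -0.3872997   0.05168581] [ 0.71056608  0.47901612 -0.23354835  1.4633068   0.11350705  1.2125649
  0.17359357]
go (0.577, -0.4, 0.18, 83) -> [-0.0047, 0.0868, 0.0564] [-0.01, -9.56, -0.03]
```

>>> {"api": "arm_command", "payload": {"plan": [[[0,0.01,0.02],[0,-5,0]],[[-0.003,0.03,0.04],[0,-9.6,0]],[[-0.0047,0.05,0.056],[0,-9.6,0]],[[-0.0047,0.075,0.056],[0,-9.6,0]],[[-0.0047,0.075,0.056],[0,-9.6,0]]]}}

```text
clock: 19.5
position: [0.5749, -0.3994, 0.1879]
ee_rot: [-1.148, 1.308, -1.297]
force: [-1.0, -0.3, -1.0]
width: 0.996
```

Run:
```python
from h import *
np.set_printoptions(precision=4,suppress=True)
s=observe(); p=get_image("wrist"); print(s["position"],s["ee_rot"],s["joints"])
W=w2c(p,s)
cv2.imwrite("pics/r.png",p["color"][:,:,::-1])
q=get_image("side");cv2.imwrite("pics/r2.png",cv2.resize(q["color"][100:290,110:340,::-1],None,fx=3,fy=3))
print(proj(p,W,(.577,-.4,.116)))
s=observe(); go(s,(.577,-.4,.077,83))
```

```text
[ 0.5749 -0.3994  0.1879] [-1.1478  1.308  -1.2967] [ 0.6844  0.6254 -0.2557  1.4149  0.1633  1.1287  0.2773]
[256.7521 210.282 ]
go (0.577, -0.4, 0.077, 83) -> [-0.0012, 0.115, 0.0011] [0.04, -0.35, -0.04]
```

View pics/r.png

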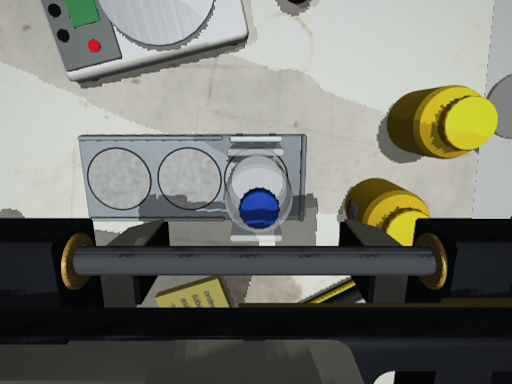

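View pics/r2.png

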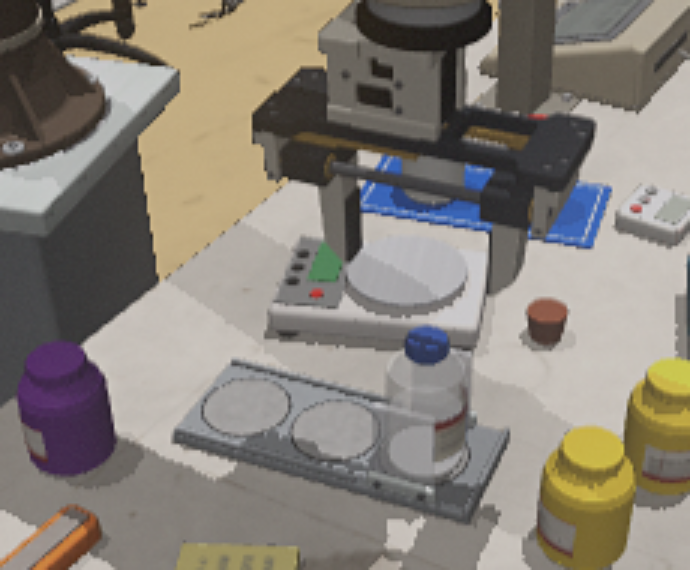

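>>> {"api": "arm_command", "payload": {"plan": [[[-0.001,0.03,0.002],[0,0,0]],[[-0.001,0.06,0.002],[0,0,0]],[[-0.001,0.085,0.002],[0,0,0]],[[-0.001,0.1,0.002],[0,0,0]],[[-0.001,0.1,0.002],[0,0,0]]]}}

```text
clock: 20.1
position: [0.5771, -0.4012, 0.091]
ee_rot: [-1.146, 1.306, -1.303]
force: [0.3, 1.2, 0.2]
width: 1.0
```

>>> {"api": "arm_command", "payload": {"plan": [[[0,0.007,0],[0,0,0]],[[0,0.007,0],[0,0,0]],[[0,0.007,0],[0,0,0]]]}}

```text
clock: 20.4
position: [0.5782, -0.402, 0.0859]
ee_rot: [-1.144, 1.303, -1.306]
force: [-1.4, 0.4, 0.5]
width: 1.002
```

Run:
```python
from h import *
np.set_printoptions(precision=4,suppress=True)
q=get_image("side");cv2.imwrite("pics/s.png",cv2.resize(q["color"][100:290,110:340,::-1],None,fx=3,fy=3))
s=observe(); print(s["position"],s["force"]); go(s,(.578,-.4,.077,83))
```

```text
[ 0.5782 -0.4019  0.0858] [ 0.153  -0.0469 -0.4263]
go (0.578, -0.4, 0.077, 83) -> [-0.0019, 0.0088, -0.0004] [-0.08, -0.45, 0.04]
```

View pics/s.png

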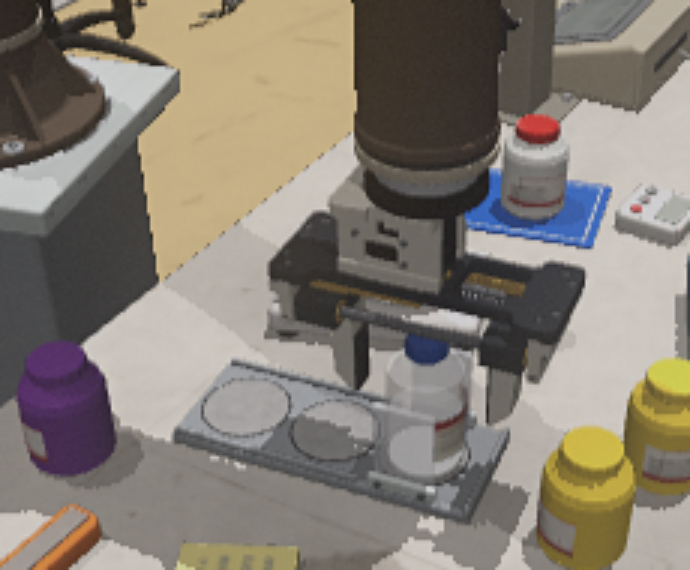

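>>> {"api": "arm_command", "payload": {"plan": [[[-0.002,0.004,0],[0,0,0]],[[-0.002,0.008,0],[0,0,0]],[[-0.002,0.008,0],[0,0,0]]]}}

```text
clock: 20.75
position: [0.5775, -0.3993, 0.076]
ee_rot: [-1.145, 1.305, -1.303]
force: [-0.4, 0.5, -0.2]
width: 0.999
```

>>> {"api": "arm_command", "payload": {"plan": [[[0,0,0],[0,0,0]],[[0,0,0],[0,0,0]],[[0,0,0],[0,0,0]],[[0,0,0],[0,0,0]],[[0,0,0],[0,0,0]]], "fingers": 1, "squeeze": 15}}

```text
clock: 21.25
position: [0.5779, -0.3997, 0.0768]
ee_rot: [-1.145, 1.304, -1.304]
force: [1.0, 0.4, -0.8]
width: 0.612
```

>>> {"api": "arm_command", "payload": {"plan": [[[0,0,0],[0,0,0]],[[0,0,0],[0,0,0]],[[0,0,0],[0,0,0]]]}}

```text
clock: 21.55
position: [0.5779, -0.3997, 0.0768]
ee_rot: [-1.145, 1.304, -1.304]
force: [-0.7, 0.2, 1.2]
width: 0.599
```

Run:
```python
from h import *
np.set_printoptions(precision=4,suppress=True)
q=get_image("side");cv2.imwrite("pics/t.png",cv2.resize(q["color"][130:290,150:340,::-1],None,fx=3.5,fy=3.5))
s=observe(); print(s["position"],s["force"],s["width"]*92)
```

```text
[ 0.5779 -0.3997  0.0768] [-0.5623 -0.2924  0.0352] 55.42148963389737
```

View pics/t.png

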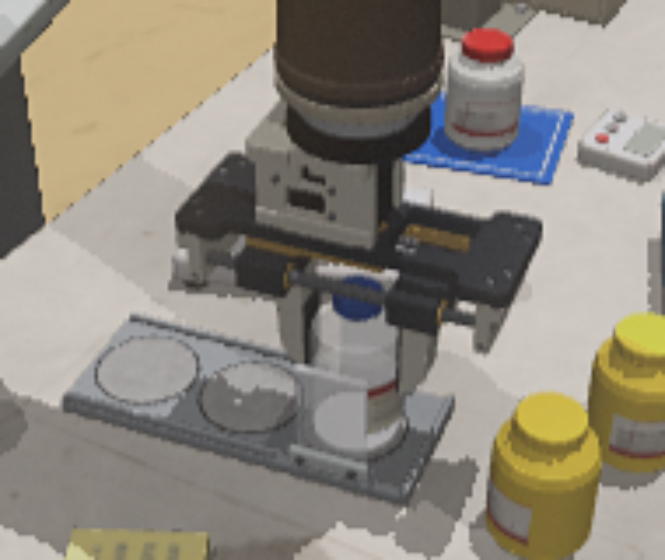

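>>> {"api": "arm_command", "payload": {"plan": [[[0,-0.01,0],[0,0,0]],[[0,-0.025,0],[0,0,0]],[[0,-0.04,0],[0,0,0]],[[0,-0.055,0],[0,0,0]],[[0,-0.07,0],[0,0,0]]]}}

```text
clock: 22.1
position: [0.5782, -0.3997, 0.1488]
ee_rot: [-1.145, 1.303, -1.305]
force: [0.1, -0.0, -1.6]
width: 0.601
```

>>> {"api": "arm_command", "payload": {"plan": [[[0,-0.015,0],[0,0,0]],[[0,-0.03,0],[0,0,0]],[[0,-0.045,0],[0,0,0]],[[0,-0.045,0],[0,0,0]]]}}

```text
clock: 22.5
position: [0.579, -0.4002, 0.1947]
ee_rot: [-1.144, 1.301, -1.307]
force: [0.4, 0.6, -1.7]
width: 0.604
```

Run:
```python
from h import *
np.set_printoptions(precision=4,suppress=True)
q=get_image("side");cv2.imwrite("pics/u.png",cv2.resize(q["color"][100:290,130:340,::-1],None,fx=3,fy=3))
s=observe(); print(s["position"],s["force"],s["width"]*92)
go(s,(.516,-.222,.19,83),(.516,-.222,.112,83))
```

```text
[ 0.5785 -0.3999  0.1931] [-0.082   0.1393 -2.6638] 55.523131340190446
go (0.516, -0.222, 0.19, 83) -> [-0.1683, 0.0028, -0.0851] [-0.12, -0.45, 0.05]
go (0.516, -0.222, 0.112, 83) -> [-0.1684, 0.0808, -0.0852] [-0.12, -0.45, 0.05]
```

View pics/u.png

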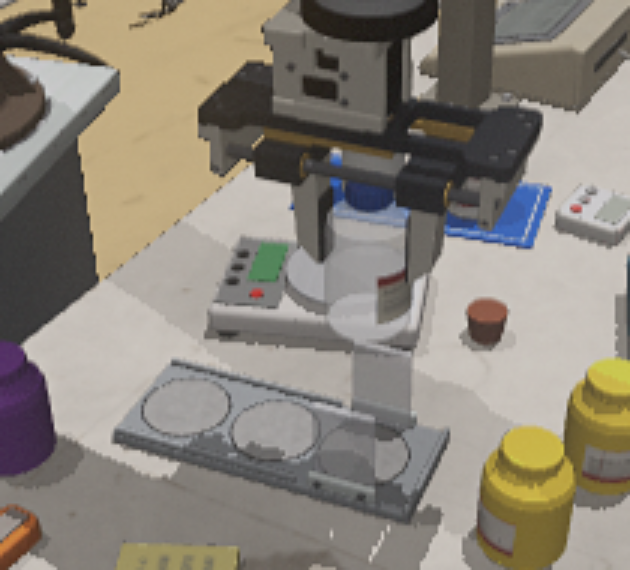

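Run:
```python
from h import *
np.set_printoptions(precision=4,suppress=True)
s=observe(); p=get_image("wrist"); W=w2c(p,s)
im=p["color"][:,:,::-1].copy()
for c in[(.516,-.222)]:
    pts=np.array([proj(p,W,(c[0]+.05*np.cos(t),c[1]+.05*np.sin(t),.04)) for t in np.linspace(0,6.28,60)])
    cv2.polylines(im,[np.round(pts*16).astype(np.int32)],True,(0,0,255),1,cv2.LINE_AA,4)
cv2.imwrite("pics/v.png",cv2.resize(im,None,fx=1.5,fy=1.5,interpolation=cv2.INTER_CUBIC))
for d in place_of(p,"scale"): print(d,atz(p,W,d["point"],0))
```

```text
(no output)
```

View pics/v.png

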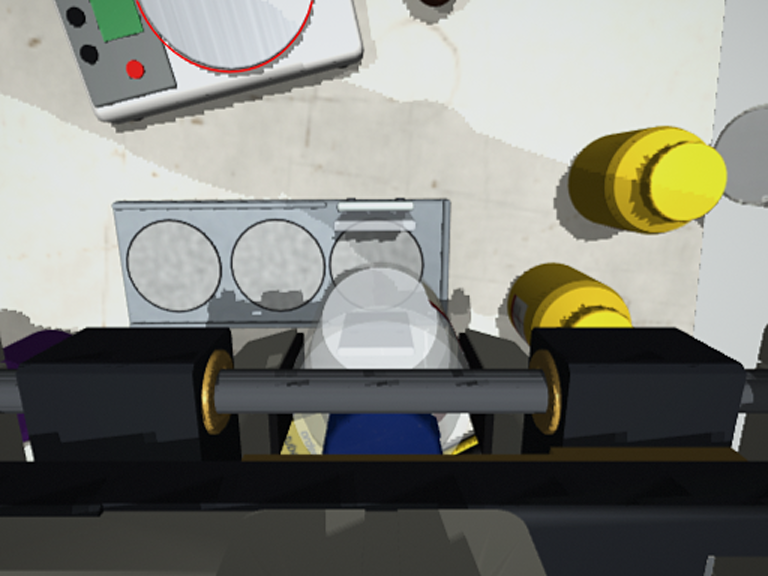

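>>> {"api": "arm_command", "payload": {"plan": [[[-0.03,0,-0.015],[0,0,0]],[[-0.07,0,-0.035],[0,0,0]],[[-0.11,0,-0.055],[0,0,0]],[[-0.15,0,-0.075],[0,0,0]],[[-0.169,0.01,-0.085],[0,0,0]]]}}

```text
clock: 23.15
position: [0.5147, -0.2167, 0.182]
ee_rot: [-1.146, 1.302, -1.3]
force: [1.7, 0.1, -1.7]
width: 0.6
```

>>> {"api": "arm_command", "payload": {"plan": [[[0,0.02,0],[0,0,0]],[[0,0.04,0],[0,0,0]],[[0,0.05,0],[0,0,0]],[[0,0.05,0],[0,0,0]]]}}

```text
clock: 23.55
position: [0.5142, -0.2208, 0.1299]
ee_rot: [-1.147, 1.308, -1.302]
force: [-0.0, -0.5, -0.7]
width: 0.6
```

Run:
```python
from h import *
np.set_printoptions(precision=4,suppress=True)
q=get_image("side");cv2.imwrite("pics/w.png",cv2.resize(q["color"][100:260,130:340,::-1],None,fx=3.2,fy=3.2))
a=get_image("scene");cv2.imwrite("pics/w2.png",cv2.resize(a["color"][110:260,170:350,::-1],None,fx=3.2,fy=3.2))
s=observe(); print(s["position"],s["force"],s["width"]*92)
go(s,(.516,-.221,.112,83))
```

```text
[ 0.5156 -0.2212  0.1318] [ 0.3221  0.4435 -1.1662] 55.32362312749904
go (0.516, -0.221, 0.112, 83) -> [-0.0002, 0.0198, 0.0004] [0.02, -0.46, -0.01]
```

View pics/w.png

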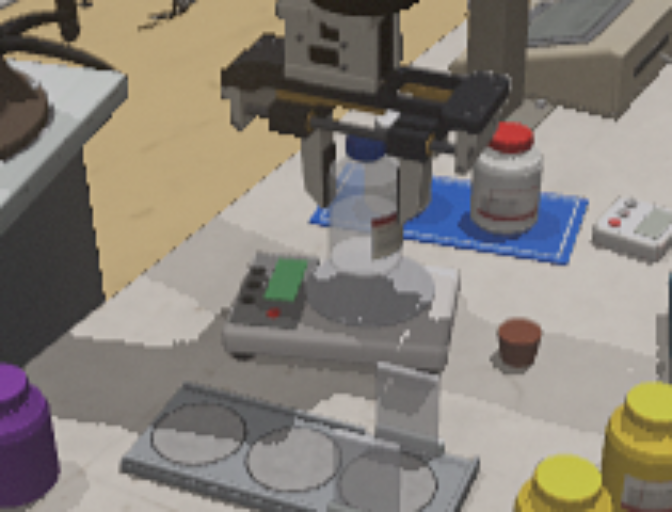

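View pics/w2.png

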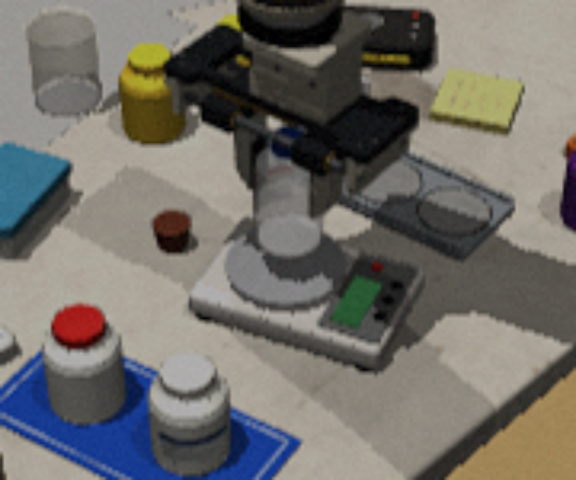

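>>> {"api": "arm_command", "payload": {"plan": [[[0,0.008,0],[0,0,0]],[[0,0.016,0],[0,0,0]],[[0,0.022,0],[0,0,0]],[[0,0.022,0],[0,0,0]],[[0,0.022,0],[0,0,0]]]}}

```text
clock: 24.15
position: [0.5154, -0.221, 0.1096]
ee_rot: [-1.145, 1.305, -1.304]
force: [0.2, -0.3, -1.5]
width: 0.605
```

Run:
```python
from h import *
np.set_printoptions(precision=4,suppress=True)
s=observe(); p=get_image("wrist"); W=w2c(p,s)
print(s["position"],s["force"])
im=p["color"][:,:,::-1].copy()
for c,r in(((.516,-.221),.05),((s["position"][0],s["position"][1]),.028)):
    pts=np.array([proj(p,W,(c[0]+r*np.cos(t),c[1]+r*np.sin(t),.042)) for t in np.linspace(0,6.28,60)])
    cv2.polylines(im,[np.round(pts*16).astype(np.int32)],True,(0,0,255),1,cv2.LINE_AA,4)
cv2.imwrite("pics/x.png",cv2.resize(im,None,fx=1.5,fy=1.5,interpolation=cv2.INTER_CUBIC))
```

```text
[ 0.5154 -0.221   0.1096] [ 0.1525 -0.3322 -1.538 ]
```

View pics/x.png

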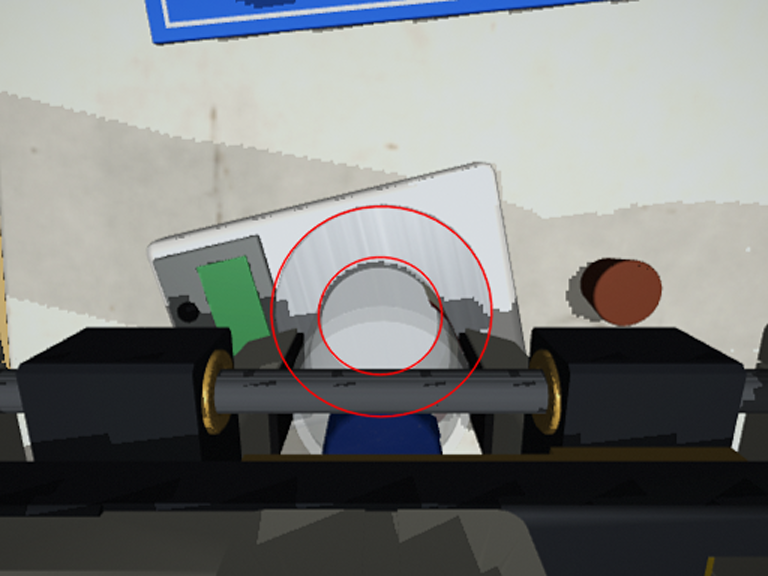

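>>> {"api": "arm_command", "payload": {"plan": [[[-0.002,0.001,0],[0,0,0]],[[-0.002,0.002,0],[0,0,0]],[[-0.002,0.002,0],[0,0,0]]]}}

```text
clock: 24.5
position: [0.5158, -0.219, 0.1077]
ee_rot: [-1.145, 1.304, -1.304]
force: [-0.5, -0.3, -0.9]
width: 0.6
```

>>> {"api": "arm_command", "payload": {"plan": [[[0,0.001,0],[0,0,0]],[[0,0.001,0],[0,0,0]],[[0,0.001,0],[0,0,0]]]}}

```text
clock: 24.8
position: [0.5158, -0.2192, 0.1067]
ee_rot: [-1.145, 1.304, -1.304]
force: [-0.6, -0.6, -1.4]
width: 0.6
```

>>> {"api": "arm_command", "payload": {"plan": [[[0,0.001,0],[0,0,0]],[[0,0.001,0],[0,0,0]],[[0,0.001,0],[0,0,0]]]}}

```text
clock: 25.1
position: [0.5159, -0.2191, 0.1067]
ee_rot: [-1.145, 1.304, -1.305]
force: [-2.2, 1.2, 9.4]
width: 0.599
```

Contact at the expected height; release and lift.

>>> {"api": "arm_command", "payload": {"plan": [[[0,-0.001,0],[0,0,0]],[[0,-0.001,0],[0,0,0]],[[0,-0.001,0],[0,0,0]],[[0,-0.001,0],[0,0,0]],[[0,-0.001,0],[0,0,0]]], "fingers": -1}}

```text
clock: 25.6
position: [0.5157, -0.2191, 0.1066]
ee_rot: [-1.145, 1.304, -1.304]
force: [-0.0, 0.3, -0.4]
width: 0.977
```

>>> {"api": "arm_command", "payload": {"plan": [[[0,-0.02,0],[0,0,0]],[[0,-0.045,0],[0,0,0]],[[0,-0.07,0],[0,0,0]],[[0,-0.1,0],[0,0,0]],[[0,-0.13,0],[0,0,0]]]}}

```text
clock: 26.1
position: [0.5155, -0.2189, 0.2377]
ee_rot: [-1.145, 1.305, -1.304]
force: [-0.3, 0.6, 0.5]
width: 0.996
```

Run:
```python
from h import *
np.set_printoptions(precision=4,suppress=True)
q=get_image("side");cv2.imwrite("pics/y.png",cv2.resize(q["color"][100:260,130:340,::-1],None,fx=3.2,fy=3.2))
a=get_image("scene")
for p in(a,q):
  for t,z in(("bottle",.04),("white_jar",.003),("red_jar",.003)):
    for d in place_of(p,t)[:1]: print(t,round(d["confidence"],2),atz(p,w2c(p),d["point"],z))
s=observe(); print(s["position"],s["force"],s["width"]*92)
go(s,(.50,-.12,.25,35),(.53,-.037,.25,-2))
```

```text
bottle 0.8 [ 0.5199 -0.2195  0.04  ]
white_jar 0.94 [ 0.4924 -0.0419  0.003 ]
red_jar 0.93 [ 0.7294 -0.3481  0.003 ]
bottle 0.57 [ 0.5133 -0.218   0.04  ]
white_jar 0.83 [ 0.4923 -0.0269  0.003 ]
red_jar 0.97 [ 0.5844 -0.037   0.003 ]
[ 0.5151 -0.2189  0.2355] [-0.2414  0.4739  0.682 ] 92.10842582451818
go (0.5, -0.12, 0.25, 35) -> [-0.0961, -0.0144, -0.0278] [0.12, 47.56, 0.03]
go (0.53, -0.037, 0.25, -2) -> [-0.1823, -0.0144, -0.0088] [0.12, 84.56, 0.07]
```

View pics/y.png

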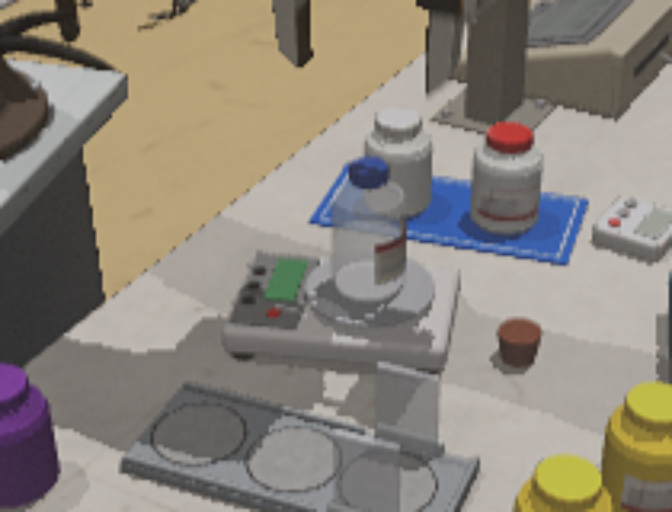

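>>> {"api": "arm_command", "payload": {"plan": [[[-0.01,-0.005,0],[0,8,0]],[[-0.02,-0.01,0],[0,16,0]],[[-0.03,-0.015,0],[0,24,0]],[[-0.04,-0.015,0],[0,32,0]],[[-0.05,-0.015,0],[0,40,0]]]}}

```text
clock: 27.0
position: [0.522, -0.169, 0.2509]
ee_rot: [-0.693, 1.793, -1.791]
force: [0.2, 0.4, -1.8]
width: 1.002
```

>>> {"api": "arm_command", "payload": {"plan": [[[0,0,0],[0,8,0]],[[0,0,0],[0,16,0]],[[0,0,0],[0,24,0]],[[0,0,0],[0,32,0]],[[0,0,0],[0,40,0]]]}}

```text
clock: 27.5
position: [0.5218, -0.1694, 0.2507]
ee_rot: [-0.045, 2.203, -2.202]
force: [0.3, -0.5, -0.6]
width: 0.997
```

Run:
```python
from h import *
np.set_printoptions(precision=4,suppress=True)
s=observe(); print(s["position"],s["force"],s["joints"])
go(s,(.535,-.04,.25,-2),(.591,-.038,.16,-2))
```

```text
[ 0.5218 -0.1694  0.2507] [ 0.2913 -0.4944 -0.5642] [ 0.2663  0.3138 -0.0649  1.7523  0.0228  1.078  -1.3381]
go (0.535, -0.04, 0.25, -2) -> [-0.0182, 0.0008, -0.1288] [0.02, 4.23, 0.1]
go (0.591, -0.038, 0.16, -2) -> [-0.0744, 0.0907, -0.1285] [0.02, 4.23, 0.1]
```

>>> {"api": "arm_command", "payload": {"plan": [[[-0.005,0,-0.04],[0,2,0]],[[-0.01,0,-0.08],[0,4.2,0]],[[-0.014,0,-0.11],[0,4.2,0]],[[-0.016,0,-0.128],[0,4.2,0]],[[-0.016,0,-0.128],[0,4.2,0]]]}}

```text
clock: 28.0
position: [0.5323, -0.0374, 0.2509]
ee_rot: [-0.024, -2.21, 2.207]
force: [-0.0, 0.2, -0.1]
width: 0.998
```

Run:
```python
from h import *
np.set_printoptions(precision=4,suppress=True)
s=observe(); p=get_image("wrist"); W=w2c(p,s); print(s["position"],s["ee_rot"])
im=p["color"][:,:,::-1].copy()
for c in((.591,-.0385),(.491,-.0355)):
  for r,z in((.03,.003),(.03,.058)):
    pts=np.array([proj(p,W,(c[0]+r*np.cos(t),c[1]+r*np.sin(t),z)) for t in np.linspace(0,6.28,60)])
    cv2.polylines(im,[np.round(pts*16).astype(np.int32)],True,(0,255,0),1,cv2.LINE_AA,4)
cv2.imwrite("pics/z.png",cv2.resize(im,None,fx=1.5,fy=1.5,interpolation=cv2.INTER_CUBIC))
for t in("red_jar","white_jar"):
  for d in place_of(p,t)[:3]: print(t,d["confidence"],atz(p,W,d["point"],.003))
s=observe();go(s,(.591,-.0385,.15,-2))
```

```text
[ 0.5323 -0.0374  0.2509] [-0.0244 -2.2103  2.2074]
red_jar 0.98 [ 0.5911 -0.0342  0.003 ]
white_jar 0.66 [ 0.4934 -0.0361  0.003 ]
go (0.591, -0.0385, 0.15, -2) -> [-0.0587, 0.1011, -0.0055] [-0.05, 0.29, 0.06]
```

View pics/z.png

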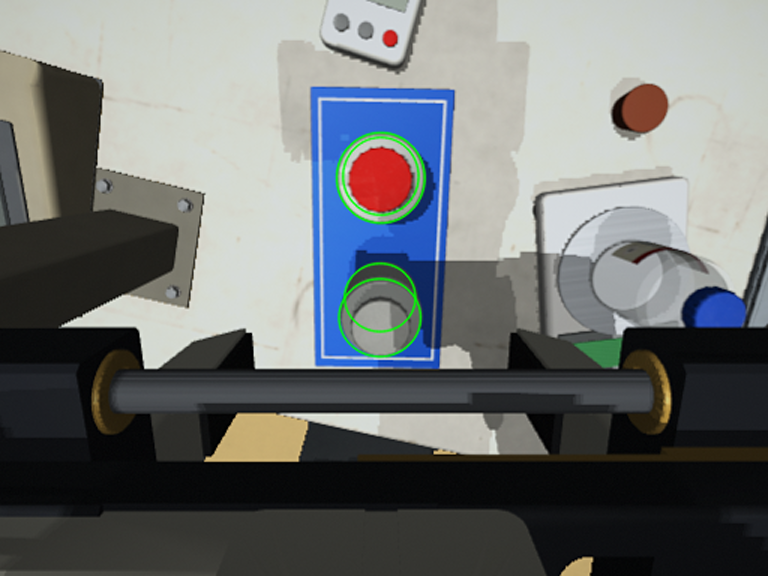

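>>> {"api": "arm_command", "payload": {"plan": [[[-0.03,0.02,-0.001],[0,0,0]],[[-0.0585,0.05,-0.001],[0,0,0]],[[-0.0585,0.09,-0.001],[0,0,0]],[[-0.0585,0.1,-0.001],[0,0,0]],[[-0.0585,0.1,-0.001],[0,0,0]]]}}

```text
clock: 28.65
position: [0.5894, -0.043, 0.1502]
ee_rot: [-0.029, -2.203, 2.205]
force: [0.3, 0.6, 0.5]
width: 1.0
```

Run:
```python
from h import *
s=observe();print(s["position"]);go(s,(.591,-.0385,.0517,-2))
```

```text
[ 0.58937129 -0.0429578   0.15016054]
go (0.591, -0.0385, 0.0517, -2) -> [-0.0019, 0.0984, -0.0046] [-0.04, 0.26, 0.25]
```

>>> {"api": "arm_command", "payload": {"plan": [[[-0.001,0.03,-0.004],[0,0,0]],[[-0.001,0.06,-0.004],[0,0,0]],[[-0.001,0.085,-0.004],[0,0,0]],[[-0.001,0.095,-0.004],[0,0,0]],[[-0.001,0.097,-0.004],[0,0,0]]]}}

```text
clock: 29.15
position: [0.5923, -0.0381, 0.0554]
ee_rot: [-0.032, -2.206, 2.207]
force: [0.8, -0.3, 0.5]
width: 1.007
```

>>> {"api": "arm_command", "payload": {"plan": [[[0,0,0],[0,0,0]],[[0,0,0],[0,0,0]]]}}

```text
clock: 29.35
position: [0.5932, -0.0377, 0.0564]
ee_rot: [-0.035, -2.208, 2.208]
force: [0.2, -0.5, -0.9]
width: 0.999
```

Run:
```python
from h import *
s=observe();print(s["position"],s["force"]);go(s,(.591,-.0385,.0517,-2))
a=get_image("scene");cv2.imwrite("pics/aa.png",cv2.resize(a["color"][150:290,150:350,::-1],None,fx=3,fy=3))
```

```text
[ 0.59323128 -0.03773833  0.05644726] [ 0.22150568 -0.51036897 -0.87488831]
go (0.591, -0.0385, 0.0517, -2) -> [0.0022, 0.0047, 0.0008] [-0.0, 0.34, -0.15]
```

View pics/aa.png

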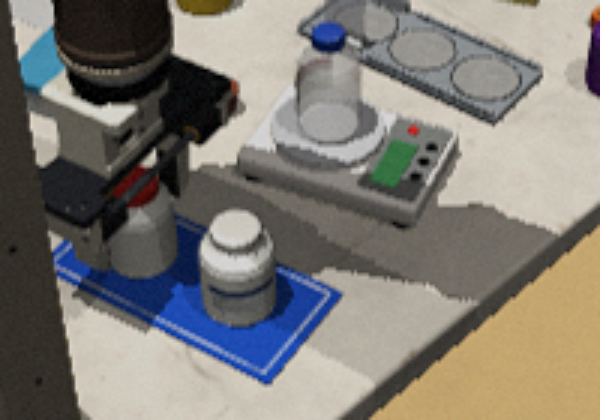

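>>> {"api": "arm_command", "payload": {"plan": [[[0.002,0.004,0.001],[0,0.3,0]],[[0.002,0.004,0.001],[0,0.3,0]],[[0.002,0.004,0.001],[0,0.3,0]]]}}

```text
clock: 29.7
position: [0.59, -0.0387, 0.0508]
ee_rot: [-0.037, -2.204, 2.204]
force: [-0.2, -0.9, 0.8]
width: 0.999
```

>>> {"api": "arm_command", "payload": {"plan": [[[0,0,0],[0,0,0]],[[0,0,0],[0,0,0]],[[0,0,0],[0,0,0]],[[0,0,0],[0,0,0]],[[0,0,0],[0,0,0]]], "fingers": 1, "squeeze": 15}}

```text
clock: 30.2
position: [0.5901, -0.0386, 0.0507]
ee_rot: [-0.037, -2.204, 2.204]
force: [0.2, 0.6, -1.3]
width: 0.643
```

>>> {"api": "arm_command", "payload": {"plan": [[[0,0,0],[0,0,0]],[[0,0,0],[0,0,0]]]}}

```text
clock: 30.4
position: [0.59, -0.0385, 0.0507]
ee_rot: [-0.037, -2.204, 2.204]
force: [-0.3, -0.1, -1.1]
width: 0.644
```

>>> {"api": "arm_command", "payload": {"plan": [[[0,-0.025,0],[0,0,0]],[[0,-0.055,0],[0,0,0]],[[0,-0.09,0],[0,0,0]],[[0,-0.13,0],[0,0,0]],[[0,-0.17,0],[0,0,0]]]}}

```text
clock: 30.9
position: [0.5896, -0.0386, 0.2221]
ee_rot: [-0.037, -2.204, 2.204]
force: [0.7, -0.1, -1.3]
width: 0.642
```

Run:
```python
from h import *
s=observe();print(s["position"],s["force"],s["width"]);go(s,(.57,-.22,.23,-5),(.5099,-.3882,.18,-7))
```

```text
[ 0.58957818 -0.03856773  0.22205896] [ 0.73775941 -0.10441388 -1.2591686 ] 0.6420713062049251
go (0.57, -0.22, 0.23, -5) -> [0.0134, -0.0079, 0.182] [-0.0, 3.06, 0.04]
go (0.5099, -0.3882, 0.18, -7) -> [0.0678, 0.0421, 0.3521] [-0.0, 5.06, 0.04]
```

>>> {"api": "arm_command", "payload": {"plan": [[[0,-0.015,0.03],[0,0.5,0]],[[0,-0.02,0.07],[0,1,0]],[[0.003,-0.02,0.11],[0,2,0]],[[0.008,-0.02,0.15],[0,3,0]],[[0.015,-0.02,0.19],[0,3.5,0]]]}}

```text
clock: 31.4
position: [0.5683, -0.2294, 0.2407]
ee_rot: [-0.104, -2.173, 2.173]
force: [0.0, -0.4, -0.9]
width: 0.646
```

Run:
```python
from h import *
s=observe();print(s["position"],s["force"],s["width"]);go(s,(.509,-.3882,.20,-7))
```

```text
[ 0.56826257 -0.22935968  0.24068774] [ 0.02552551 -0.40220591 -0.87360369] 0.6460432508830702
go (0.509, -0.3882, 0.2, -7) -> [0.0439, 0.0407, 0.1638] [-0.0, 1.54, -0.0]
```

>>> {"api": "arm_command", "payload": {"plan": [[[0.01,0,0.04],[0,0.5,0]],[[0.02,0,0.08],[0,1,0]],[[0.032,0.01,0.12],[0,1.5,0]],[[0.042,0.03,0.155],[0,1.5,0]],[[0.044,0.04,0.162],[0,1.5,0]]]}}

```text
clock: 31.9
position: [0.5053, -0.3904, 0.1991]
ee_rot: [-0.135, -2.151, 2.156]
force: [-0.3, -0.4, -1.6]
width: 0.642
```

Run:
```python
from h import *
np.set_printoptions(precision=4,suppress=True)
a=get_image("side");cv2.imwrite("pics/ab.png",cv2.resize(a["color"][100:290,110:340,::-1],None,fx=3,fy=3))
s=observe();print(s["position"],s["force"],s["width"]);go(s,(.509,-.3882,.08,-7))
```

```text
[ 0.5056 -0.3887  0.1976] [-1.0043 -0.2063 -2.6477] 0.6445544153912179
go (0.509, -0.3882, 0.08, -7) -> [-0.0039, 0.1176, -0.001] [-0.03, -0.28, 0.26]
```

View pics/ab.png

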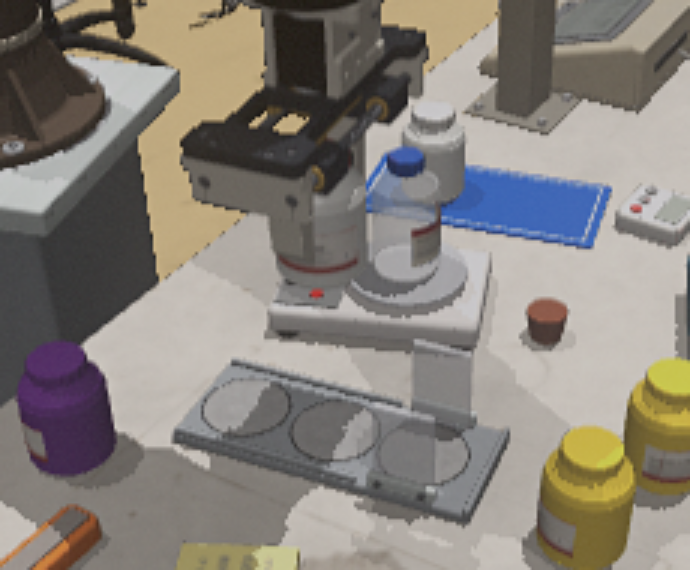

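>>> {"api": "arm_command", "payload": {"plan": [[[-0.002,0.03,-0.001],[0,0,0]],[[-0.002,0.06,-0.001],[0,0,0]],[[-0.002,0.09,-0.001],[0,0,0]],[[-0.002,0.11,-0.001],[0,0,0]],[[-0.002,0.117,-0.001],[0,0,0]]]}}

```text
clock: 32.45
position: [0.5114, -0.382, 0.0816]
ee_rot: [-0.126, -2.161, 2.156]
force: [0.4, 0.5, -1.4]
width: 0.641
```

>>> {"api": "arm_command", "payload": {"plan": [[[0,0,0],[0,0,0]],[[0,0,0],[0,0,0]]]}}

```text
clock: 32.65
position: [0.5126, -0.3842, 0.085]
ee_rot: [-0.132, -2.159, 2.161]
force: [1.0, -0.6, -0.8]
width: 0.644
```

Run:
```python
from h import *
np.set_printoptions(precision=4,suppress=True)
a=get_image("side");cv2.imwrite("pics/ac.png",cv2.resize(a["color"][130:290,130:340,::-1],None,fx=3.2,fy=3.2))
s=observe();print(s["position"],s["force"],s["width"]);go(s,(.509,-.3882,.06,-7))
```

```text
[ 0.5126 -0.3845  0.0852] [-0.2693 -0.5405 -1.0498] 0.6377679680219037
go (0.509, -0.3882, 0.06, -7) -> [0.0032, 0.0252, 0.0041] [-0.05, 0.08, -0.12]
```

View pics/ac.png

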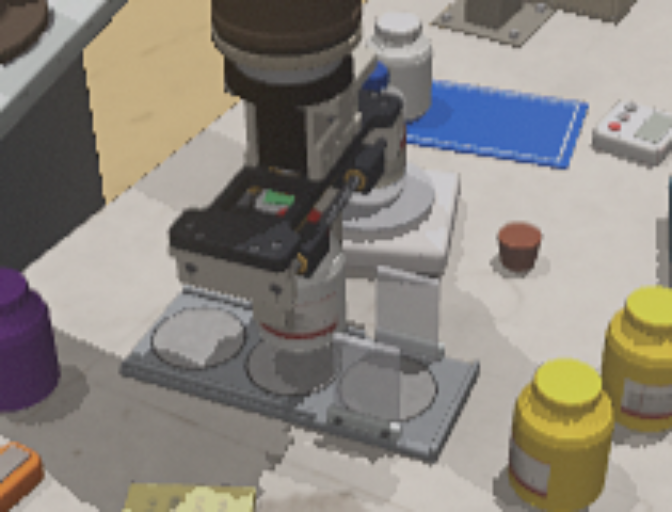

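>>> {"api": "arm_command", "payload": {"plan": [[[0.003,0.005,0.004],[0,0,0]],[[0.003,0.012,0.004],[0,0,0]],[[0.003,0.02,0.004],[0,0,0]],[[0.003,0.022,0.004],[0,0,0]],[[0.003,0.022,0.004],[0,0,0]]]}}

```text
clock: 33.2
position: [0.5078, -0.3875, 0.061]
ee_rot: [-0.13, -2.159, 2.158]
force: [-1.4, -0.9, -0.8]
width: 0.639
```

Run:
```python
from h import *
s=observe();print(s["position"],s["force"]);go(s,(.509,-.3885,.058,-7))
```

```text
[ 0.50781406 -0.38753683  0.06096784] [-1.35146215 -0.93806691 -0.76653712]
go (0.509, -0.3885, 0.058, -7) -> [-0.0013, 0.003, 0.0008] [0.04, 0.06, 0.06]
```

>>> {"api": "arm_command", "payload": {"plan": [[[-0.001,0.001,0.001],[0,0,0]],[[-0.001,0.002,0.001],[0,0,0]],[[-0.001,0.002,0.001],[0,0,0]]]}}

```text
clock: 33.5
position: [0.5091, -0.3891, 0.0598]
ee_rot: [-0.131, -2.159, 2.159]
force: [-0.1, -0.1, -0.7]
width: 0.641
```

>>> {"api": "arm_command", "payload": {"plan": [[[0,0.001,0],[0,0,0]],[[0,0.001,0],[0,0,0]],[[0,0.001,0],[0,0,0]]]}}

```text
clock: 33.8
position: [0.509, -0.389, 0.0588]
ee_rot: [-0.131, -2.159, 2.159]
force: [0.2, 0.0, -1.1]
width: 0.642
```

>>> {"api": "arm_command", "payload": {"plan": [[[0,0.001,0],[0,0,0]],[[0,0.001,0],[0,0,0]],[[0,0.001,0],[0,0,0]]]}}

```text
clock: 34.1
position: [0.509, -0.389, 0.0577]
ee_rot: [-0.131, -2.159, 2.159]
force: [0.5, -0.7, -0.5]
width: 0.642
```

>>> {"api": "arm_command", "payload": {"plan": [[[0,0.001,0],[0,0,0]],[[0,0.001,0],[0,0,0]],[[0,0.001,0],[0,0,0]]]}}

```text
clock: 34.4
position: [0.5091, -0.389, 0.0576]
ee_rot: [-0.131, -2.159, 2.159]
force: [-2.7, 2.4, 8.1]
width: 0.646
```

Contact. Release and lift.

>>> {"api": "arm_command", "payload": {"plan": [[[0,-0.001,0],[0,0,0]],[[0,-0.001,0],[0,0,0]],[[0,-0.001,0],[0,0,0]],[[0,-0.001,0],[0,0,0]],[[0,-0.001,0],[0,0,0]]], "fingers": -1}}

```text
clock: 34.9
position: [0.5089, -0.389, 0.0576]
ee_rot: [-0.131, -2.159, 2.159]
force: [-0.4, 0.1, -0.5]
width: 0.985
```

>>> {"api": "arm_command", "payload": {"plan": [[[0,-0.02,0],[0,0,0]],[[0,-0.05,0],[0,0,0]],[[0,-0.09,0],[0,0,0]],[[0,-0.13,0],[0,0,0]],[[0,-0.17,0],[0,0,0]]]}}

```text
clock: 35.4
position: [0.5088, -0.3888, 0.2292]
ee_rot: [-0.131, -2.159, 2.159]
force: [0.7, -0.7, -0.1]
width: 0.998
```

Run:
```python
from h import *
a=get_image("side");cv2.imwrite("pics/ad.png",cv2.resize(a["color"][100:290,110:340,::-1],None,fx=3,fy=3))
s=observe();print(s["position"],s["force"]);go(s,(.50,-.2,.24,-4),(.491,-.0355,.17,-2))
```

```text
[ 0.51132924 -0.39062752  0.23671045] [ 1.95949224 -1.33089606  5.84828171]
go (0.5, -0.2, 0.24, -4) -> [0.0343, -0.0044, -0.1878] [-0.25, -2.96, -0.5]
go (0.491, -0.0355, 0.17, -2) -> [0.0638, 0.0647, -0.3503] [-0.26, -4.96, -0.49]
```

View pics/ad.png

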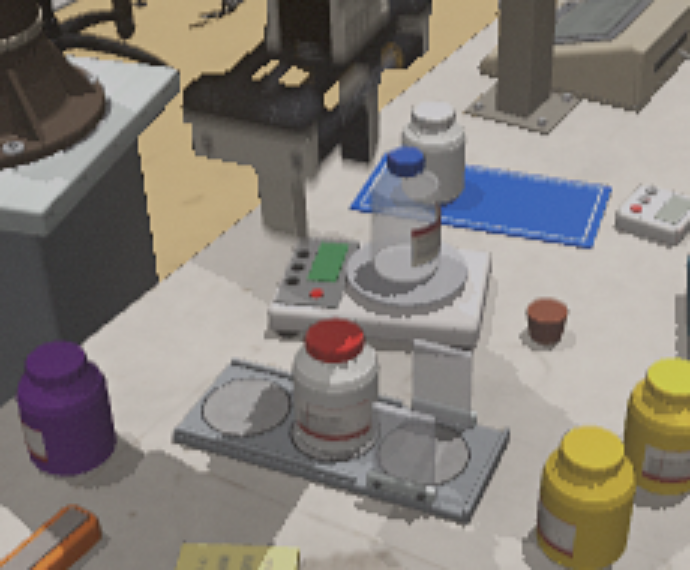

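>>> {"api": "arm_command", "payload": {"plan": [[[0.01,0,-0.03],[0,-1,0]],[[0.03,0,-0.07],[0,-2,0]],[[0.04,0,-0.11],[0,-3,0]],[[0.05,0,-0.155],[0,-4,0]],[[0.055,0,-0.2],[0,-5,0]]]}}

```text
clock: 35.95
position: [0.4776, -0.1824, 0.2277]
ee_rot: [-0.038, -2.204, 2.204]
force: [1.2, 0.8, -0.1]
width: 1.003
```

Run:
```python
from h import *
s=observe();print(s["position"],s["force"]);go(s,(.491,-.0355,.16,-2))
```

```text
[ 0.47764349 -0.18241893  0.22768899] [ 1.18264439  0.79221981 -0.06758598]
go (0.491, -0.0355, 0.16, -2) -> [-0.0083, 0.0677, -0.1473] [-0.01, 0.05, -0.0]
```

>>> {"api": "arm_command", "payload": {"plan": [[[-0.002,0,-0.04],[0,0,0]],[[-0.004,0,-0.08],[0,0,0]],[[-0.006,0.01,-0.12],[0,0,0]],[[-0.0085,0.03,-0.146],[0,0,0]],[[-0.0085,0.06,-0.146],[0,0,0]]]}}

```text
clock: 36.45
position: [0.4937, -0.0334, 0.1684]
ee_rot: [-0.035, -2.212, 2.207]
force: [-0.1, -0.4, 0.0]
width: 1.0
```

Run:
```python
from h import *
a=get_image("scene");cv2.imwrite("pics/ae.png",cv2.resize(a["color"][110:290,150:380,::-1],None,fx=3,fy=3))
s=observe();print(s["position"],s["force"]);go(s,(.491,-.0355,.0517,-2))
```

```text
[ 0.49029995 -0.03582407  0.16324789] [-2.85932517  0.04087753 -2.72265916]
go (0.491, -0.0355, 0.0517, -2) -> [-0.0011, 0.1115, -0.0003] [0.04, 0.29, 0.22]
```

View pics/ae.png

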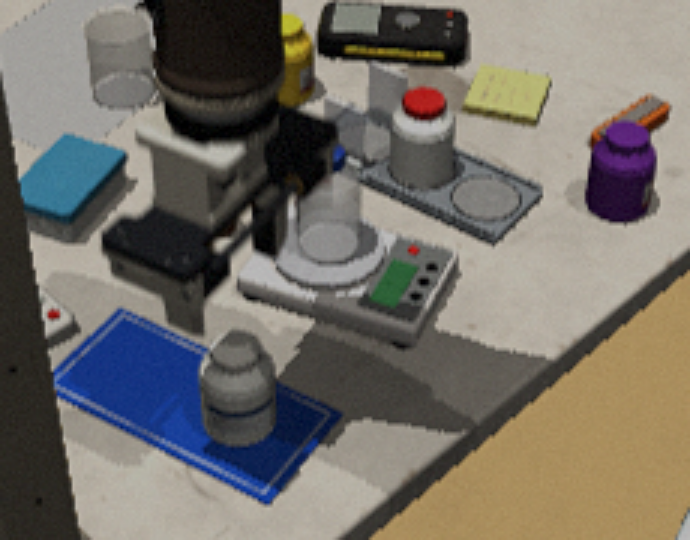

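>>> {"api": "arm_command", "payload": {"plan": [[[0,0.03,0],[0,0,0]],[[0,0.06,0],[0,0,0]],[[0,0.09,0],[0,0,0]],[[0,0.105,0],[0,0,0]],[[0,0.108,0],[0,0,0]]]}}

```text
clock: 37.0
position: [0.4909, -0.0389, 0.0583]
ee_rot: [-0.035, -2.202, 2.203]
force: [-0.3, -0.1, 0.8]
width: 1.002
```

>>> {"api": "arm_command", "payload": {"plan": [[[0,0,0],[0,0,0]],[[0,0,0],[0,0,0]]]}}

```text
clock: 37.2
position: [0.4928, -0.0384, 0.0608]
ee_rot: [-0.04, -2.205, 2.205]
force: [0.4, -1.0, -0.1]
width: 1.002
```

Run:
```python
from h import *
s=observe();print(s["position"],s["force"]);go(s,(.491,-.0355,.0517,-2))
```

```text
[ 0.49279804 -0.0384332   0.06075388] [ 0.42176633 -1.01296911 -0.0653622 ]
go (0.491, -0.0355, 0.0517, -2) -> [0.0019, 0.0091, -0.0029] [-0.0, 0.03, -0.09]
```

>>> {"api": "arm_command", "payload": {"plan": [[[0.001,0.004,-0.002],[0,0,0]],[[0.001,0.008,-0.002],[0,0,0]],[[0.001,0.008,-0.002],[0,0,0]]]}}

```text
clock: 37.5
position: [0.4909, -0.0361, 0.0516]
ee_rot: [-0.037, -2.204, 2.204]
force: [0.7, 0.6, -1.2]
width: 0.997
```

>>> {"api": "arm_command", "payload": {"plan": [[[0,0,0],[0,0,0]],[[0,0,0],[0,0,0]],[[0,0,0],[0,0,0]],[[0,0,0],[0,0,0]],[[0,0,0],[0,0,0]]], "fingers": 1, "squeeze": 15}}

```text
clock: 38.0
position: [0.4912, -0.0361, 0.0518]
ee_rot: [-0.038, -2.204, 2.204]
force: [0.6, -0.3, 0.4]
width: 0.643
```

>>> {"api": "arm_command", "payload": {"plan": [[[0,0,0],[0,0,0]],[[0,0,0],[0,0,0]]]}}

```text
clock: 38.2
position: [0.4912, -0.0361, 0.0518]
ee_rot: [-0.038, -2.204, 2.204]
force: [0.1, 0.0, 1.1]
width: 0.642
```

>>> {"api": "arm_command", "payload": {"plan": [[[0,-0.025,0],[0,0,0]],[[0,-0.055,0],[0,0,0]],[[0,-0.09,0],[0,0,0]],[[0,-0.13,0],[0,0,0]],[[0,-0.17,0],[0,0,0]]]}}

```text
clock: 38.7
position: [0.4905, -0.0362, 0.223]
ee_rot: [-0.036, -2.204, 2.204]
force: [1.0, -0.0, -0.7]
width: 0.643
```

Run:
```python
from h import *
s=observe();print(s["position"],s["force"],s["width"]);go(s,(.435,-.23,.24,-6),(.435,-.386,.18,-7))
```

```text
[ 0.49047928 -0.03620252  0.22304344] [ 1.0376711  -0.04194544 -0.72498027] 0.642971881611322
go (0.435, -0.23, 0.24, -6) -> [0.0489, -0.0169, 0.1956] [-0.0, 4.06, 0.05]
go (0.435, -0.386, 0.18, -7) -> [0.0435, 0.0431, 0.3515] [-0.0, 5.06, 0.05]
```

>>> {"api": "arm_command", "payload": {"plan": [[[0.01,-0.01,0.03],[0,0.5,0]],[[0.025,-0.017,0.07],[0,1,0]],[[0.035,-0.017,0.11],[0,2,0]],[[0.043,-0.017,0.15],[0,3,0]],[[0.048,-0.017,0.19],[0,4,0]]]}}

```text
clock: 39.2
position: [0.4355, -0.2258, 0.2388]
ee_rot: [-0.113, -2.168, 2.168]
force: [0.8, 0.1, -1.3]
width: 0.644
```

Run:
```python
from h import *
s=observe();print(s["position"],s["force"],s["width"]);go(s,(.436,-.385,.20,-7))
```

```text
[ 0.43549327 -0.22583943  0.23879688] [ 0.82995377  0.13283939 -1.32874818] 0.6437592261481915
go (0.436, -0.385, 0.2, -7) -> [-0.0171, 0.0388, 0.1582] [-0.01, 1.01, 0.01]
```

>>> {"api": "arm_command", "payload": {"plan": [[[-0.004,0,0.04],[0,0.5,0]],[[-0.008,0,0.08],[0,1,0]],[[-0.013,0.01,0.12],[0,1,0]],[[-0.017,0.025,0.155],[0,1,0]],[[-0.017,0.038,0.1575],[0,1,0]]]}}

```text
clock: 39.7
position: [0.4355, -0.3881, 0.1997]
ee_rot: [-0.136, -2.152, 2.158]
force: [-0.7, -0.2, -1.5]
width: 0.644
```

>>> {"api": "arm_command", "payload": {"plan": [[[0,0.02,0],[0,0,0]],[[0,0.05,0],[0,0,0]],[[0,0.08,0],[0,0,0]],[[0,0.1,0],[0,0,0]],[[0,0.1,0],[0,0,0]]]}}

```text
clock: 40.2
position: [0.4355, -0.3808, 0.0977]
ee_rot: [-0.125, -2.161, 2.153]
force: [-1.0, -0.2, -1.0]
width: 0.644
```

Run:
```python
from h import *
a=get_image("side");cv2.imwrite("pics/af.png",cv2.resize(a["color"][130:290,110:340,::-1],None,fx=3.2,fy=3.2))
s=observe();print(s["position"],s["force"],s["width"]);go(s,(.436,-.385,.062,-7))
```

```text
[ 0.43648227 -0.38166642  0.09955228] [ 0.78806066 -0.59580227 -1.18627048] 0.6413887013566963
go (0.436, -0.385, 0.062, -7) -> [-0.0, 0.0375, 0.0034] [0.1, 0.08, 0.17]
```

View pics/af.png

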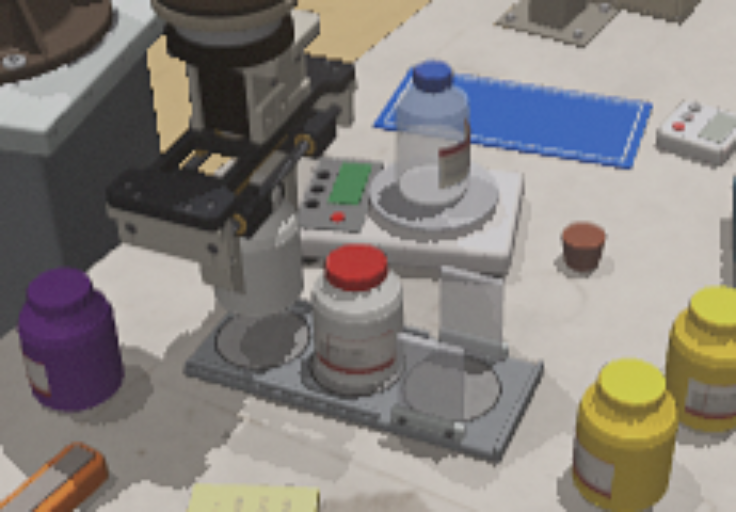

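>>> {"api": "arm_command", "payload": {"plan": [[[0,0.01,0.002],[0,0,0]],[[0,0.02,0.002],[0,0,0]],[[0,0.032,0.002],[0,0,0]],[[0,0.035,0.002],[0,0,0]],[[0,0.035,0.002],[0,0,0]]]}}

```text
clock: 40.75
position: [0.4367, -0.3845, 0.065]
ee_rot: [-0.13, -2.159, 2.158]
force: [-0.3, -0.4, -1.6]
width: 0.643
```

Run:
```python
from h import *
s=observe();print(s["position"],s["force"],s["width"]);go(s,(.436,-.385,.06,-7))
```

```text
[ 0.43668443 -0.38452405  0.06503935] [-0.34658005 -0.38533838 -1.64614062] 0.6433450300961723
go (0.436, -0.385, 0.06, -7) -> [0.0006, 0.005, 0.0006] [0.04, 0.06, 0.06]
```

>>> {"api": "arm_command", "payload": {"plan": [[[0.001,0.003,0],[0,0,0]],[[0.001,0.0055,0],[0,0,0]],[[0.001,0.0055,0],[0,0,0]]]}}

```text
clock: 41.05
position: [0.436, -0.3847, 0.0601]
ee_rot: [-0.131, -2.159, 2.159]
force: [0.1, 0.3, -0.5]
width: 0.645
```

>>> {"api": "arm_command", "payload": {"plan": [[[0,0.001,0],[0,0,0]],[[0,0.001,0],[0,0,0]],[[0,0.001,0],[0,0,0]]]}}

```text
clock: 41.35
position: [0.4361, -0.3848, 0.0593]
ee_rot: [-0.131, -2.159, 2.159]
force: [-1.0, -0.0, -2.0]
width: 0.644
```

>>> {"api": "arm_command", "payload": {"plan": [[[0,0.001,0],[0,0,0]],[[0,0.001,0],[0,0,0]],[[0,0.001,0],[0,0,0]]]}}

```text
clock: 41.65
position: [0.4363, -0.3848, 0.0588]
ee_rot: [-0.132, -2.159, 2.16]
force: [-0.6, 1.2, 5.9]
width: 0.646
```

Contact (5.9 N). Release, lift, and look.

>>> {"api": "arm_command", "payload": {"plan": [[[0,0,0],[0,0,0]],[[0,0,0],[0,0,0]],[[0,0,0],[0,0,0]],[[0,0,0],[0,0,0]],[[0,0,0],[0,0,0]]], "fingers": -1}}

```text
clock: 42.15
position: [0.436, -0.3847, 0.0582]
ee_rot: [-0.131, -2.159, 2.159]
force: [0.6, 0.3, -0.2]
width: 0.992
```

>>> {"api": "arm_command", "payload": {"plan": [[[0,-0.02,0],[0,0,0]],[[0,-0.05,0],[0,0,0]],[[0,-0.09,0],[0,0,0]],[[0,-0.13,0],[0,0,0]],[[0,-0.17,0],[0,0,0]]]}}

```text
clock: 42.65
position: [0.4358, -0.3845, 0.2298]
ee_rot: [-0.131, -2.159, 2.159]
force: [1.1, -0.7, -0.3]
width: 1.002
```

>>> {"api": "arm_command", "payload": {"plan": [[[0.02,-0.015,0],[0,0,0]],[[0.035,-0.03,0],[0,0,0]],[[0.035,-0.03,0],[0,0,0]],[[0.035,-0.03,0],[0,0,0]]]}}

```text
clock: 43.05
position: [0.4015, -0.3805, 0.2582]
ee_rot: [-0.132, -2.159, 2.159]
force: [0.3, 0.3, 0.1]
width: 1.002
```

Run:
```python
from h import *
np.set_printoptions(precision=4,suppress=True)
s=observe(); p=get_image("wrist"); W=w2c(p,s); print(s["position"],s["force"],s["width"])
im=p["color"][:,:,::-1].copy()
for c,r,z in(((.4378,-.3827),.033,.01),((.5089,-.3916),.033,.01),((.4361,-.3848),.03,.065),((.510,-.389),.03,.065),((.516,-.221),.05,.04),((.516,-.2205),.028,.04)):
    pts=np.array([proj(p,W,(c[0]+r*np.cos(t),c[1]+r*np.sin(t),z)) for t in np.linspace(0,6.28,60)])
    cv2.polylines(im,[np.round(pts*16).astype(np.int32)],True,(0,255,0),1,cv2.LINE_AA,4)
cv2.imwrite("pics/ag.png",cv2.resize(im,None,fx=1.5,fy=1.5,interpolation=cv2.INTER_CUBIC))
for t,z in(("red_jar",.01),("white_jar",.01),("bottle",.04),("scale",0)):
  for d in place_of(p,t)[:2]: print(t,round(d["confidence"],2),atz(p,W,d["point"],z))
a=get_image("side");cv2.imwrite("pics/ag2.png",cv2.resize(a["color"][130:290,110:350,::-1],None,fx=3.2,fy=3.2))
b=get_image("scene");cv2.imwrite("pics/ag3.png",b["color"][:,:,::-1])
for q in(a,b):
 for t,z in(("stopper",0),("timer",0),("bottle",.04)):
  for d in place_of(q,t)[:1]: print(t,round(d["confidence"],2),atz(q,w2c(q),d["point"],z))
```

```text
[ 0.4015 -0.3805  0.2582] [0.3175 0.296  0.1444] 1.0018248269908994
red_jar 0.89 [ 0.3314 -0.4427  0.01  ]
red_jar 0.81 [ 0.5119 -0.3854  0.01  ]
white_jar 0.59 [ 0.4344 -0.3881  0.01  ]
bottle 0.75 [ 0.5119 -0.2158  0.04  ]
scale 0.66 [ 0.5169 -0.2201  0.    ]
stopper 0.51 [ 0.6322 -0.2215  0.    ]
timer 0.84 [ 0.7097 -0.0413  0.    ]
bottle 0.65 [ 0.5109 -0.2204  0.04  ]
stopper 0.63 [ 0.6412 -0.2303  0.    ]
timer 0.56 [ 0.7057 -0.0339  0.    ]
bottle 0.64 [ 0.5264 -0.2171  0.04  ]
```

View pics/ag.png

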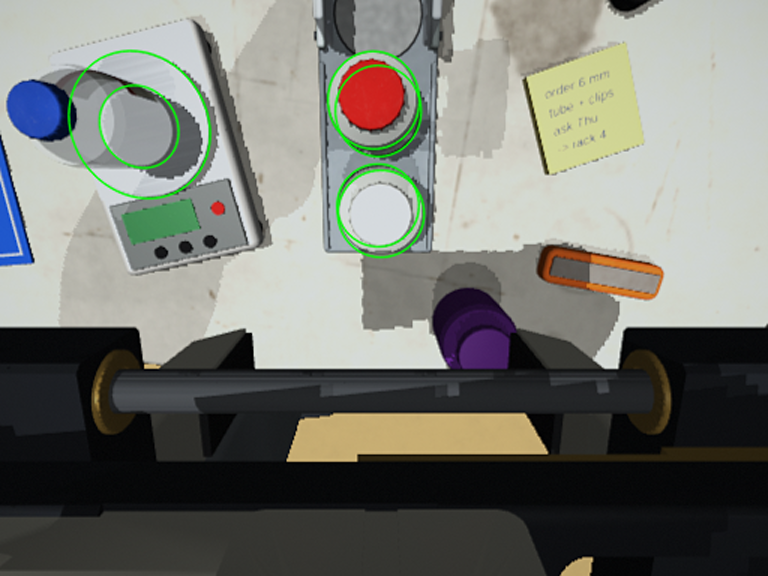

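View pics/ag2.png

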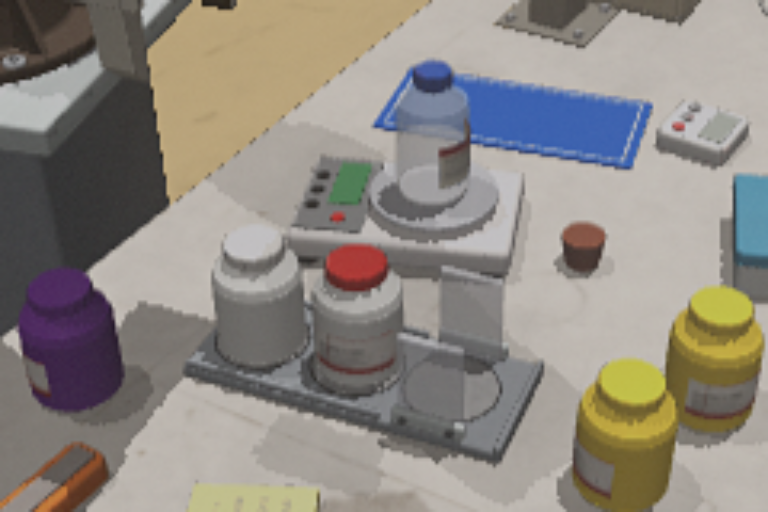

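View pics/ag3.png

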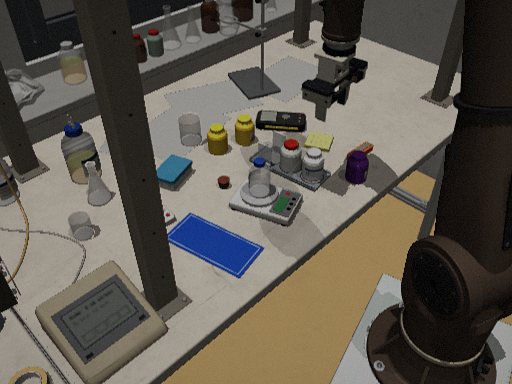

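Run:
```python
from h import *
np.set_printoptions(precision=4,suppress=True)
s=observe();w=get_image("wrist");a=get_image("side");b=get_image("scene")
cv2.imwrite("pics/ah.png",cv2.resize(b["color"][150:230,220:310,::-1],None,fx=7,fy=7,interpolation=cv2.INTER_CUBIC))
def cap(p,box):
    im=p["color"].astype(int); m=((im[:,:,2]>90)&(im[:,:,2]>1.6*im[:,:,0])&(im[:,:,2]>1.4*im[:,:,1])).astype(np.uint8)
    x0,y0,x1,y1=box; M=np.zeros_like(m);M[y0:y1,x0:x1]=m[y0:y1,x0:x1]
    ys,xs=np.where(M);return np.array([xs.mean(),ys.mean()]),len(xs)
cs=[(w,w2c(w,s),cap(w,(0,48,55,98))),(a,w2c(a),cap(a,(235,145,260,162))),(b,w2c(b),cap(b,(245,150,275,172)))]
for c in cs: print(c[2])
print(tri([ray(p,W,c[0]) for p,W,c in cs]))
W=cs[2][1]
for n,r,c,z in(("pan",.05,(.516,-.221),.04),):
  pts=np.array([proj(b,W,(c[0]+r*np.cos(t),c[1]+r*np.sin(t),z)) for t in np.linspace(0,6.28,60)])
im=cv2.imread("pics/ah.png")
for r,c in((.05,(.516,-.221)),(.028,(.516,-.2205))):
  pts=(np.array([proj(b,W,(c[0]+r*np.cos(t),c[1]+r*np.sin(t),.04)) for t in np.linspace(0,6.28,60)])-[220,150])*7
  cv2.polylines(im,[pts.astype(np.int32)],True,(0,0,255),1)
cv2.imwrite("pics/ah.png",im)
```

```text
(array([22.223 , 72.0184]), 1085)
(array([248.354 , 154.3097]), 113)
(array([258.8644, 160.1017]), 59)
(array([ 0.5195, -0.2207,  0.1408]), [np.float64(0.0035264722420200872), np.float64(0.004884192431921383), np.float64(0.003022325077012403)])
```

View pics/ah.png

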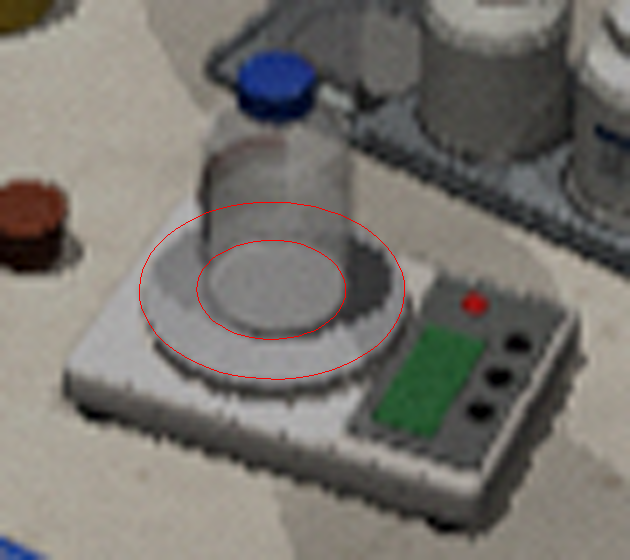

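```bash
python3 -c "
from cell import sign_off,observe
print(observe()['clock']);print(sign_off())"
```

```text
43.85
the job is handed in; nothing more can be done
None
```

I parked both jars on the mat and stood the bottle on the middle of the scale's pan. Then I put the red jar back in the middle place and the white jar back in the front place. I handed the job in at 43.9 s with the open gripper clear of everything. The sign-off gives no verdict.

**Last checks**
- **Standing:** In all three cameras the bottle and both jars stand upright, the mat is empty and the look-alikes are untouched.
- **Bottle:** It sits within about 2 mm of the pan centre when the outlines are overlaid on the scene picture. Triangulating its cap put it about 3.5 mm off in x, but those three rays disagreed by 3–5 mm. The network's readings for the bottle base scattered about ±8 mm between cameras, so I relied on the overlay.
- **Jars:** Going by the gripper position at release, red is within about 1 mm of where it was gripped and white about 2 mm off.
- **Stopper and timer:** They look unmoved in the pictures. The network's last readings were up to about 14 mm off the first ones, mostly for the stopper in the side view; I put that down to network scatter.
- **Forces:** The highest force in any reading was about 13 N, at the first set-down on the mat. I did not record force continuously between calls.

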